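Knock the cakes out of the bar mould, hang the mould up and tray the cakes

ROBOT

A 7-joint arm with a two-finger parallel gripper is mounted at the origin on the work surface. World frame = base frame: x ahead of the robot, y to its left, z up, the work surface at z = 0. Lengths are in mm, angles in degrees, forces in N, time in s.
With the tool pointing down it reaches from about 400 to 875 mm from the base axis. Payload 6.5 kg.
Tool frame: the origin (TCP) lies between the finger pads; the fingertips stand 11 mm ahead of it and the grasp point (between the pads) lies 8 mm behind it; z points along the fingers, y is the direction in which the jaws open and shut (so a half turn about z gives the same grasp; the last joint's range is limited). The gripper opens to 85 mm and grips with 20 to 120 N. Pads are 22 mm wide; open, the fingers measure 114 mm over their backs; the gripper's body (76 mm by 85 mm) begins 54 mm behind the grasp point. The pads swing forward as they close: fully open they stand 13 mm farther back than shut.
Start: joints at [63.816, 30.733, -0.252, 88.115, 0.149, 61.152, -4.079], TCP at [247.599, -600.987, 242.29] pointing down, gripper open.
Joint ranges: [-154.64, 154.64], [-21.42, 123.67], [-72.66, 72.17], [13.99, 137.28], [-74.86, 254.86], [10.95, 109.41], [-158.01, 158.01]. Speed limits (degrees/s): [136.94, 136.94, 180, 180, 180, 180, 180].

INTERFACE

Orientations are given as [roll, pitch, yaw] about the fixed x, y, z axes, in that order (R = Rz(yaw) Ry(pitch) Rx(roll)).
In Python, from workcell import ctrl gives the robot as it stands.
- The arm moves only by the shell command python3 -m handwheel 'ROWS' [FORCE]. ROWS is JSON, a list of rows, each a list of 7 numbers: the shift along the tool's x, y, z in cm, then the turn, a rotation vector about the tool's x, y, z in degrees, then the closure in counts, from 0 (fully open) to 255 (shut). A call has 1 to 10 rows; each row shifts and turns the commanded pose from where the row before left it, along the tool's axes as they then stand; what a row does not reach is not made up. A row lasts 1/8 s, in which the tool goes at most 62.5 mm and 10.7 degrees, less where a joint would pass 70% of its speed; a pose out of reach is approached as far as the arm can. A call with a gripper value outside its range is refused whole. The fingers move at their own pace and stop on an object; FORCE is the grip in N (left out, the last holds). Time passes only in rows, so rows that do not move let the fingers close. It gives the time, the measured TCP pose, the force and the opening at its end, in the units of the state.
- ctrl.state(): the state, without advancing time (a new reading comes with each control period).
- ctrl.capture(name): name is "scene" or "top" or "wrist"; returns the picture (384x512x3 uint8, red, green, blue); there is no depth.
- ctrl.camera_params(name): a dict with "fx", "fy", "cx", "cy" (pixels), "pose" (4x4, takes a point from camera to world coordinates). Camera axes: x right, y down, z forward; pixel columns grow to the right and rows downward; lengths in mm; the calibration is good to about 2 mm. The wrist camera is an equidistant fisheye: a pixel r from the principal point sees the ray r / f radians off the axis. A picture is of the moment at which its call begins: read the wrist's pose just before it. camera_params takes no time and is no camera call; for the wrist camera it gives the pose at the moment of the call.
- ctrl.sign_off(): hands the job in, once; it reports no verdict.
Trained networks look in the newest picture that a camera, given by its name, has taken for a name from the list of things; names that differ only in an ending like _2 or _b are one class to them, and where a whole thing is asked for, a point or a joint stands for the part that bears it (a point fixed in the world has none). Each returns a list of dicts, best first, with "p" (0 to 1); they miss things now and then, are a little off and sometimes report something else, mostly with a low value. They report only what shows in the picture. A call takes as long as a camera call.
- ctrl.look_for(camera, target): "position" ([column, row] as shares, 0 to 1, of the picture: columns of its width, rows of its height, amid what is visible of it).
- ctrl.landmark_of(camera, target): "position" ([column, row] as shares, 0 to 1, of the picture: columns of its width, rows of its height: a listed point, or the origin of a listed thing).
The state is a dict: "clock": time; "joint_positions": joint angles; "joint_vel": joint speeds; "joint_torque": joint torques, N m; "tool_pos": TCP position; "ee_rot": TCP orientation; "wrist_force": force on the tool from outside, world axes, zero at the start; "torque": the same for the moment, N m; "finger_gap": opening from 0.0 (shut) to 1.0 (fully open).
Only numpy, scipy, OpenCV 4.12 (cv2) and the standard library are available. Lean on these libraries where they do the work, as an engineer would, in place of code of your own. Each camera call takes 0.05 s, during which the arm holds its last target.

TASK

Turn the filled bar mould upside down onto the wooden board and rap it there until the stuck little cakes drop out. Turn the carousel rack so that its empty fork faces forward, over the tongue on its foot, and hang the emptied mould on it by its T-handle. Lay all the cakes flat and side by side in the cooling tray, none on top of another, and leave the other things on the counter undisturbed.

Things in the scene. Friction and masses are not known exactly. Their poses are not given: they have to be found in the camera images.
- mould_bar (a point): centre of the mould's T-handle bar: round, 14 mm diameter, ball ends, 56 mm long along the mould's y. A stem 10 mm wide (y), 8 mm thick joins it to the block; the bar swivels freely in the stem. The bar's axis is 40 mm from the block's near side, 100 mm from its far side, 16 mm above what the mould lies on, either way up. Axes are the mould's: x from bar to block, z out of the cavities (up at the start)
- mould_block (a point): centre of the mould's block: plain aluminium, 60 (x) x 168 (y) x 32 (z) mm, 0.28 kg. Four cavities 50 (x) x 32 (y) x 22 deep mm, centred at y = -60, -20, 20, 60 mm, open to its +z face. Cakes sit on the cavity floors, tops 4 mm below the face, stuck there: their weight does not free them; a sharp knock or two of the inverted mould drops them 4 mm onto the board, loose
- mould_edge (a point): middle of the block's far side (x = +30 mm), at mid-height. Lifted by the bar's two ends, the mould swings on its swivel and hangs straight down. Set on this edge, with the bar carried over to the side the cavities face and down, it lies down on its cavity face. With the bar raised and let go, it slaps down about this edge; tilted up about it, it comes off loose cakes cleanly
- cake0_center (a point): centre of a small firm golden-brown bar cake, 44 (x) x 28 (y) x 18 (z) mm, 22 g; at the start stuck in cavity 0 of the mould (y = -60 mm). Two to four of the four cakes are there, the others are absent
- cake1_center (a point): centre of a small firm golden-brown bar cake, 44 (x) x 28 (y) x 18 (z) mm, 22 g; at the start stuck in cavity 1 of the mould (y = -20 mm). Two to four of the four cakes are there, the others are absent
- cake2_center (a point): centre of a small firm golden-brown bar cake, 44 (x) x 28 (y) x 18 (z) mm, 22 g; at the start stuck in cavity 2 of the mould (y = 20 mm). Two to four of the four cakes are there, the others are absent
- cake3_center (a point): centre of a small firm golden-brown bar cake, 44 (x) x 28 (y) x 18 (z) mm, 22 g; at the start stuck in cavity 3 of the mould (y = 60 mm). Two to four of the four cakes are there, the others are absent
- board_top (a point): centre of the top of the fixed wooden board, 200 (x) x 240 (y) mm, 16 mm thick, top 16 mm above the counter
- tray_floor (a point): centre of the inner floor of the loose dark steel cooling tray, 140 (x) x 250 (y) mm outside, walls 4 mm thick, rim 12 mm above the counter, inner floor 4 mm above it
- rotor (a joint): turn of the carousel's top in rad, counter-clockwise from above; 0 (or 2 pi) = empty fork facing forward over the tongue of the foot; turns from -1.0 to 7.3; it turns with slight friction (0.08 N m) and stays where it is left
- free_fork (a point): seat of the carousel's empty fork: where the centre of the hung bar belongs, 110 mm from the carousel's axis, 180 mm above the counter; x axis points to the carousel's axis. Two level prongs, 6 mm thick, 26 mm apart between centres, axis 170 mm up, point outward and end 18 mm outside the seat in tips turned up to 182 mm; the stem goes in between them from the outer end, the bar over the tips
- carousel_front (a point): where the seat must be when the empty fork faces forward: above the tongue on the carousel's fixed dark round foot (150 mm wide), 110 mm from the axis, 180 mm above the counter; x axis points to the carousel's axis. The other three forks, 90 degrees apart, are taken by utensils up to 95 mm wide
- pin0 (a point): middle of upright black pin 0 on the carousel's top disc, 52 mm from the axis, 14 mm diameter, rising from 172 to 208 mm above the counter: to turn the rack by. It stands at the empty fork
- pin1 (a point): middle of upright black pin 1 on the carousel's top disc, 52 mm from the axis, 14 mm diameter, rising from 172 to 208 mm above the counter: to turn the rack by. It stands 90 degrees counter-clockwise (from above) from the empty fork, at a taken one
- pin2 (a point): middle of upright black pin 2 on the carousel's top disc, 52 mm from the axis, 14 mm diameter, rising from 172 to 208 mm above the counter: to turn the rack by. It stands 180 degrees counter-clockwise (from above) from the empty fork, at a taken one
- pin3 (a point): middle of upright black pin 3 on the carousel's top disc, 52 mm from the axis, 14 mm diameter, rising from 172 to 208 mm above the counter: to turn the rack by. It stands 270 degrees counter-clockwise (from above) from the empty fork, at a taken one
- bowl: white ceramic bowl, 110 mm wide, a bystander to be left alone; origin under its middle
- jar: glass jar, 100 mm high, a bystander to be left alone; origin under its middle
- brush: pastry brush, lying on the counter, a bystander to be left alone
- cup: white mug, 75 mm high, a bystander to be left alone; origin under its middle
- spatula: spatula, lying on the counter, a bystander to be left alone
- oil: amber bottle, 170 mm high, a bystander to be left alone; origin under its middle
- tin: plain steel tin, 90 mm high, a bystander to be left alone; origin under its middle

How it is judged (in metres and radians):
On the way:
1. the mould is upside down over the wooden board and every cake has come loose from its cavity (3 mm or more out of its seat) (angle between mould_block's own z axis and vertical above 2.3 rad and horizontal distance between mould_block and board_top below 0.15 m and z of each of cake0_center, cake1_center, cake2_center, cake3_center in the frame of mould_block above 0.006 m), for 0.1 s.
At the end, for the whole second after the job is handed in: The mould hangs at rest on the empty fork (bar within 16 mm of the seat, block down within 20 degrees), the fork within 35 mm of the forward place; every cake lies flat and still on the tray floor, centre within 60 mm (tray x) and 115 mm (y) of its middle, none on another (distance between mould_bar and free_fork below 0.016 m and contact force between mould and rotor above 0.8 N and horizontal distance between free_fork and carousel_front below 0.035 m and angle between mould_bar's own x axis and vertical between 2.8 and 3.3 rad and linear speed of mould below 0.05 m/s and x of cake0_center in the frame of tray_floor between -0.06 and 0.06 m and y of cake0_center in the frame of tray_floor between -0.115 and 0.115 m and z of cake0_center in the frame of tray_floor between 0 and 0.017 m and angle between the z axis of each of cake0_center, cake1_center, cake2_center, cake3_center and the z axis of tray_floor, either way round below 0.2 rad and linear speed of each of cake0, cake1, cake2, cake3 below 0.03 m/s and x of cake1_center in the frame of tray_floor between -0.06 and 0.06 m and y of cake1_center in the frame of tray_floor between -0.115 and 0.115 m and z of cake1_center in the frame of tray_floor between 0 and 0.017 m and x of cake2_center in the frame of tray_floor between -0.06 and 0.06 m and y of cake2_center in the frame of tray_floor between -0.115 and 0.115 m and z of cake2_center in the frame of tray_floor between 0 and 0.017 m and x of cake3_center in the frame of tray_floor between -0.06 and 0.06 m and y of cake3_center in the frame of tray_floor between -0.115 and 0.115 m and z of cake3_center in the frame of tray_floor between 0 and 0.017 m); the robot touches nothing.
It fails at once if another thing on the counter is moved by more than 40 mm (distance of any of bowl, jar, brush, cup, spatula, oil, tin from where it was at the start of the episode above 0.04 m).
It fails at once if another thing on the counter is knocked over (angle between any of bowl, jar, cup, oil, tin's own z axis and vertical above 0.6 rad).
Of cake0, cake1, cake2, cake3 only 2 to 4 are there at a start; the rules pass over those that are not, and their reading is None.
At some moment in a run one of tray, cake0, cake1, cake2, cake3 may be knocked a few centimetres aside while the robot is not near it.
It also fails if it takes over 210 s, if anything falls off the work surface, if the arm or the gripper's body presses on something with over 40 N, if the wrist force passes 120 N, or if a joint passes its speed limit or range.

## Working session

There is one attempt and no reset: what is moved stays moved. The work goes in short steps, Python scripts to look and compute and a shell command to move; the robot and the scene stay as the last step left them, time stands still between calls to the robot, and variables do not carry over. Pictures are saved under pics/ and viewed, and the job is handed in when it is done.

```bash
ls; mkdir -p pics; python3 - <<'E'
from workcell import ctrl
import cv2
s=ctrl.state();print({k:(v if not hasattr(v,'__len__') else [round(float(x),3) for x in v]) for k,v in s.items()})
for c in ["scene","top","wrist"]:
    im=ctrl.capture(c);cv2.imwrite(f"pics/a_{c}.png",cv2.cvtColor(im,cv2.COLOR_RGB2BGR))
    p=ctrl.camera_params(c);print(c,p)
E
```

```text
pics
{'clock': 0.0, 'joint_positions': [63.816, 30.778, -0.254, 88.171, 0.151, 61.153, -4.08], 'joint_vel': [0.049, 0.07, 0.048, -0.066, -0.131, -0.064, 0.074], 'joint_torque': [0.0, -58.341, 1.049, -25.911, 0.012, 0.01, -0.0], 'tool_pos': [247.344, -600.427, 241.401], 'ee_rot': [-179.898, 0.009, 22.396], 'wrist_force': [0.468, 0.7, -0.135], 'torque': [-0.007, -0.006, 0.015], 'finger_gap': 0.9989530469564939}
scene {'fx': 393.3468523667775, 'fy': 393.3468523667775, 'cx': 252.45110563078654, 'cy': 193.09849634471178, 'pose': array([[ 8.67591833e-01,  4.02509137e-01, -2.92011654e-01,
         8.80331508e+02],
       [ 4.97275725e-01, -7.03578063e-01,  5.07636448e-01,
        -6.16235536e+02],
       [-1.12468536e-03, -5.85631543e-01, -8.10576604e-01,
         1.05402945e+03],
       [ 0.00000000e+00,  0.00000000e+00,  0.00000000e+00,
         1.00000000e+00]])}
top {'fx': 378.3649019312607, 'fy': 378.3649019312607, 'cx': 255.33818837542717, 'cy': 198.38511011097347, 'pose': array([[ 1.34624848e-03, -9.88134186e-01,  1.53587165e-01,
         3.72654078e+02],
       [-9.99898813e-01,  8.44902980e-04,  1.42003388e-02,
        -5.47408709e+01],
       [-1.41616064e-02, -1.53590742e-01, -9.88033063e-01,
         1.39071663e+03],
       [ 0.00000000e+00,  0.00000000e+00,  0.00000000e+00,
         1.00000000e+00]])}
wrist {'fx': 297.3186396354542, 'fy': 297.3186396354542, 'cx': 256.9770749145152, 'cy': 188.4683956978838, 'pose': array([[ 3.79475559e-01, -8.82942079e-01, -2.76426456e-01,
         3.18187507e+02],
       [-9.25200676e-01, -3.62599944e-01, -1.11915103e-01,
        -5.71465012e+02],
       [-1.41766393e-03,  2.98218990e-01, -9.54496424e-01,
         3.73913492e+02],
       [ 0.00000000e+00,  0.00000000e+00,  0.00000000e+00,
         1.00000000e+00]])}
```

View pics/a_scene.png

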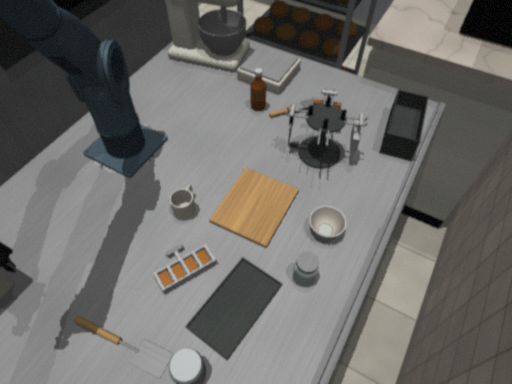

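View pics/a_top.png

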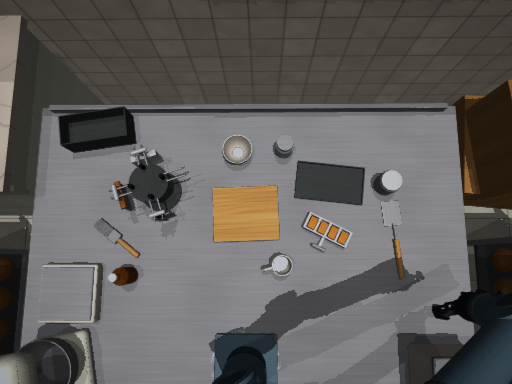

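View pics/a_wrist.png

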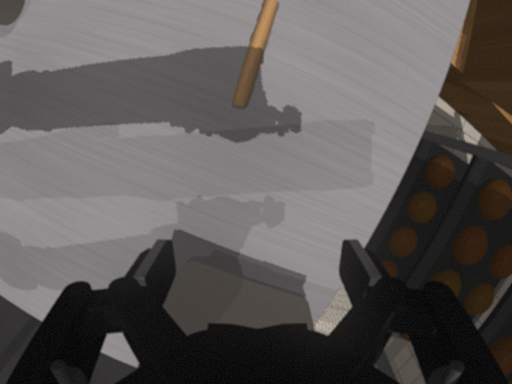

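```bash
cat > h.py <<'E'
from workcell import ctrl
import numpy as np, cv2
from scipy.spatial.transform import Rotation as R
W,H=512,384
def cap(c,name=None,scale=1):
    P=ctrl.camera_params(c); im=ctrl.capture(c)
    if name: cv2.imwrite(f"pics/{name}.png",cv2.cvtColor(im,cv2.COLOR_RGB2BGR))
    return im,P
def ray(P,c,u,v):
    x=(u-P['cx'])/P['fx'];y=(v-P['cy'])/P['fy']
    if c=='wrist':
        r=np.hypot(x,y); d=np.array([np.sin(r)*x/max(r,1e-9),np.sin(r)*y/max(r,1e-9),np.cos(r)])
    else: d=np.array([x,y,1.])
    d=P['pose'][:3,:3]@d
    return P['pose'][:3,3],d/np.linalg.norm(d)
def onz(P,c,u,v,z):
    o,d=ray(P,c,u,v); return o+d*(z-o[2])/d[2]
def proj(P,c,p):
    q=P['pose'][:3,:3].T@(np.asarray(p,float)-P['pose'][:3,3])
    if c=='wrist':
        th=np.arctan2(np.hypot(q[0],q[1]),q[2]);f=np.hypot(q[0],q[1])+1e-9
        return P['cx']+P['fx']*th*q[0]/f,P['cy']+P['fy']*th*q[1]/f
    return P['cx']+P['fx']*q[0]/q[2],P['cy']+P['fy']*q[1]/q[2]
def tri(rays):
    A=np.zeros((3,3));b=np.zeros(3)
    for o,d in rays:
        M=np.eye(3)-np.outer(d,d);A+=M;b+=M@o
    p=np.linalg.solve(A,b)
    res=[np.linalg.norm((np.eye(3)-np.outer(d,d))@(p-o)) for o,d in rays]
    return p,max(res)
def lm(c,t,z=None,P=None,n=1):
    L=ctrl.landmark_of(c,t); P=P or ctrl.camera_params(c)
    out=[]
    for e in L[:n]:
        u,v=e['position'][0]*W,e['position'][1]*H
        out.append((round(e['p'],2),round(u,1),round(v,1), None if z is None else np.round(onz(P,c,u,v,z),1)))
    return out
def st():
    s=ctrl.state();print('t',round(s['clock'],2),'tcp',np.round(s['tool_pos'],1),'rpy',np.round(s['ee_rot'],1),'gap',round(s['finger_gap'],3),'F',np.round(s['wrist_force'],1),'q',np.round(s['joint_positions'],0));return s
E
python3 - <<'E'
from h import *
Z=dict(mould_bar=16,mould_block=16,mould_edge=16,cake0_center=19,cake1_center=19,cake2_center=19,cake3_center=19,board_top=16,tray_floor=4,free_fork=180,carousel_front=180,pin0=190,pin1=190,pin2=190,pin3=190)
for c in ["scene","top"]:ctrl.capture(c)
for t,z in Z.items():
    a=lm('scene',t,z);b=lm('top',t,z)
    pr=None
    if a and b:
        Ps=ctrl.camera_params('scene');Pt=ctrl.camera_params('top')
        p,r=tri([ray(Ps,'scene',a[0][1],a[0][2]),ray(Pt,'top',b[0][1],b[0][2])]);pr=(np.round(p,1),round(r,1))
    print(t,a,b,pr)
E
```

```text
mould_bar [(0.72, 169.6, 247.5, array([ 392.2, -260.4,   16. ]))] [(0.61, 318.0, 246.4, array([ 411.3, -260.7,   16. ]))] (array([ 406.2, -262.5,   35.3]), np.float64(6.6))
mould_block [(0.73, 186.3, 269.8, array([ 476.8, -294.2,   16. ]))] [(0.59, 323.4, 228.6, array([ 475.4, -281.7,   16. ]))] (array([ 473.8, -286.9,    0.9]), np.float64(3.8))
mould_edge [(0.69, 193.2, 275.5, array([ 503.8, -298.8,   16. ]))] [(0.57, 332.1, 219.9, array([ 506.9, -314.1,   16. ]))] (array([ 508. , -307.6,   35.8]), np.float64(4.1))
cake0_center [(0.6, 170.0, 281.1, array([ 458.3, -345.8,   19. ]))] [(0.6, 341.5, 235.7, array([ 449.6, -345.6,   19. ]))] (array([ 452.3, -345.4,    9.8]), np.float64(3.1))
cake1_center [(0.72, 178.0, 275.0, array([ 466.9, -319.7,   19. ]))] [(0.4, 332.5, 229.8, array([ 470.9, -313.9,   19. ]))] (array([ 468.5, -316.8,   16.8]), np.float64(3.4))
cake2_center [(0.42, 190.1, 267.7, array([ 483.6, -284.4,   19. ]))] [(0.6, 322.3, 221.7, array([ 500.2, -277.9,   19. ]))] (array([ 493.4, -282.1,   29.1]), np.float64(8.2))
cake3_center [(0.61, 203.7, 259.2, array([ 502.4, -242
[... 736 characters left out ...]
292.4, 180. ]))] (array([506.8, 295.6, 168.7]), np.float64(0.0))
pin0 [(0.81, 342.1, 115.5, array([664.6, 327.9, 190. ]))] [(0.92, 143.0, 163.6, array([674.9, 330.3, 190. ]))] (array([669.2, 325.5, 196. ]), np.float64(4.7))
pin1 [(0.81, 342.1, 115.5, array([664.6, 327.9, 190. ]))] [(0.92, 143.0, 163.6, array([674.9, 330.3, 190. ]))] (array([669.2, 325.5, 196. ]), np.float64(4.7))
pin2 [(0.81, 342.1, 115.5, array([664.6, 327.9, 190. ]))] [(0.92, 143.0, 163.6, array([674.9, 330.3, 190. ]))] (array([669.2, 325.5, 196. ]), np.float64(4.7))
pin3 [(0.81, 342.1, 115.5, array([664.6, 327.9, 190. ]))] [(0.92, 143.0, 163.6, array([674.9, 330.3, 190. ]))] (array([669.2, 325.5, 196. ]), np.float64(4.7))
```

```bash
python3 - <<'E'
import cv2
a=cv2.imread('pics/a_top.png');b=cv2.imread('pics/a_scene.png')
cv2.imwrite('pics/z1.png',cv2.resize(a[125:275,90:410][:, :],None,fx=2.5,fy=2.5,interpolation=cv2.INTER_CUBIC))
cv2.imwrite('pics/z2.png',cv2.resize(b[60:260,240:400],None,fx=3,fy=3,interpolation=cv2.INTER_CUBIC))
E
```

```text
(no output)
```

View pics/z1.png

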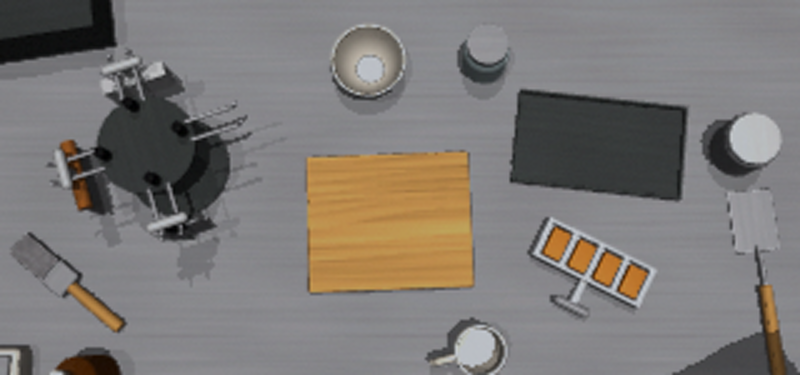

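View pics/z2.png

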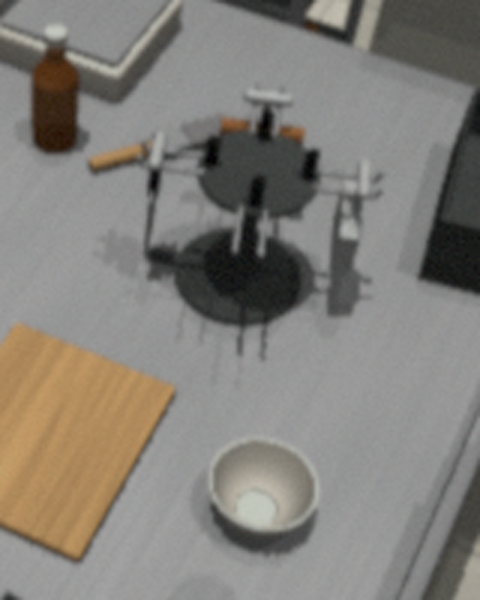

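```bash
python3 -m handwheel '[[0,0,0,0,0,9.6,0],[0,0,0,0,0,9.6,0],[0,0,0,0,0,9.6,0],[0,0,0,0,0,9.6,0],[0,0,0,0,0,9.6,0]]'; python3 -m handwheel '[[0,-4.7,0.7,0,0,0,0],[0,-4.7,0.7,0,0,0,0],[0,-4.7,0.7,0,0,0,0],[0,-4.7,0.7,0,0,0,0],[0,-4.7,0.7,0,0,0,0],[0.2,-4.7,0.7,0,0,0,0],[0.2,-4.7,0.7,0,0,0,0],[0.1,-4.7,0.7,0,0,0,0],[0,0,0,0,0,0,0]]' ; python3 - <<'E'
from h import *
st()
im,P=cap('wrist','b_wrist')
for t,z in dict(mould_bar=16,mould_block=16,mould_edge=16,cake0_center=19,cake1_center=19,cake2_center=19,cake3_center=19).items(): print(t,lm('wrist',t,z,P))
E
```

```text
clock: 2.38
tool_pos: [247.7, -601.0, 242.3]
ee_rot: [-180.0, -0.0, -25.9]
wrist_force: [-0.1, 0.0, -0.2]
finger_gap: 1.003
clock: 3.5
tool_pos: [416.4, -260.2, 186.0]
ee_rot: [-179.9, 0.0, -25.2]
wrist_force: [-0.6, 0.2, 1.1]
finger_gap: 0.997
t 3.5 tcp [ 416.4 -260.2  186. ] rpy [-179.9    0.   -25.2] gap 0.997 F [-0.6  0.2  1.1] q [ 23.  20.   4. 115.  -2.  45. -86.]
mould_bar [(0.86, 257.0, 179.8, array([ 408.9, -255.8,   16. ]))]
mould_block [(0.56, 260.2, 109.6, array([ 474. , -290.1,   16. ]))]
mould_edge [(0.57, 263.5, 81.8, array([ 498.2, -305.1,   16. ]))]
cake0_center [(0.57, 323.1, 113.0, array([ 444.9, -346.9,   19. ]))]
cake1_center [(0.92, 283.8, 113.8, array([ 460.3, -309.8,   19. ]))]
cake2_center [(0.98, 244.9, 109.6, array([ 480.7, -276.4,   19. ]))]
cake3_center [(0.59, 205.8, 110.4, array([ 497.4, -240.7,   19. ]))]
```

View pics/b_wrist.png

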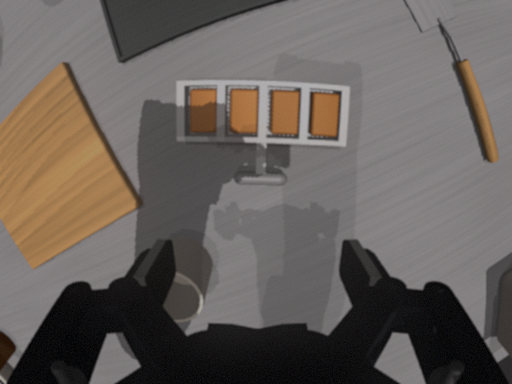

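```bash
python3 - <<'E'
from h import *
P=ctrl.camera_params('wrist')
for u,v,z in [(261,179,20),(237,179,18),(285.5,179,18),(177,82,32),(350,87,32),(177,142,32),(347,147,32),(183,297,75)]: print(u,v,np.round(onz(P,'wrist',u,v,z),1))
Pt=ctrl.camera_params('top');print(onz(Pt,'top',282,264,75))
for t,z in [('cup',0)]: print(lm('top',t,z),lm('wrist',t,z),lm('scene',t,z))
E
```

```text
261 179 [ 406.6 -265.5   20. ]
237 179 [ 417.1 -242.6   18. ]
285.5 179 [ 394.9 -288.6   18. ]
177 82 [ 533.3 -236.2   32. ]
350 87 [ 456.4 -385.9   32. ]
177 142 [ 480.7 -208.4   32. ]
347 147 [ 402.4 -359.2   32. ]
183 297 [ 341.1 -143.2   75. ]
[ 349.75464785 -127.42944912   75.        ]
[(0.79, 283.7, 263.1, array([ 351.6, -137.7,    0. ]))] [(0.63, 181.7, 261.3, array([ 347.8, -125.6,   -0. ]))] [(0.62, 184.0, 211.0, array([ 345.6, -126.3,    0. ]))]
```

```bash
python3 -m handwheel '[[-0.65,0.93,1.3,0,0,2.1,40],[0,0,4,0,0,0,50],[0,0,4,0,0,0,50],[0,0,4,0,0,0,50],[0,0,2,0,0,0,50],[0,0,0,0,0,0,50]]' 40; python3 - <<'E'
from h import *
st();cap('wrist','c_wrist');cap('scene','c_scene')
E
```

```text
clock: 4.8
tool_pos: [402.5, -269.2, 31.5]
ee_rot: [180.0, 0.2, -27.8]
wrist_force: [0.2, 0.9, 0.5]
finger_gap: 0.805
t 4.8 tcp [ 402.5 -269.2   31.5] rpy [180.    0.2 -27.8] gap 0.805 F [0.2 0.9 0.5] q [ 26.  36.   3. 119.  -4.  25. -86.]
```

View pics/c_wrist.png

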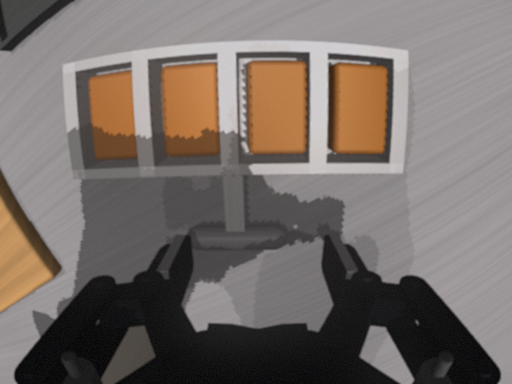

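```bash
python3 - <<'E'
from h import *
P=ctrl.camera_params('wrist')
def f(u,v,z):
    p=onz(P,'wrist',u,v,z); s=ctrl.state(); Rm=R.from_euler('xyz',s['ee_rot'],degrees=True).as_matrix()
    print(np.round(p,1),np.round(Rm.T@(p-np.array(s['tool_pos'])),1))
f(237,237,18);f(192,237,16);f(286,236,16);f(66,65,32);f(408,51,32);f(74,178,32);f(405,173,32)
E
```

```text
[ 411.4 -260.7   18. ] [  2.  -11.5  15.4]
[ 422.3 -237.    16. ] [  0.5 -37.6  17.4]
[ 398.2 -284.7   16. ] [ 1.5 15.8 17.4]
[ 538.6 -230.6   32. ] [100.4 -97.4   1.4]
[ 462.3 -382.1   32. ] [103.5  72.2   1.4]
[ 486. -202.   32.] [ 40.5 -98.2   1.4]
[ 407.3 -355.8   32. ] [42.6 74.5  1.4]
```

```bash
python3 -m handwheel '[[0.1,-1.12,0,0,0,-1,50],[0,0,1.1,0,0,0,50],[0,0,1.1,0,0,0,50],[0,0,0,0,0,0,50],[0,0,0,0,0,0,50]]' 40; python3 - <<'E'
from h import *
st();cap('wrist','d_wrist')
E
```

```text
clock: 5.52
tool_pos: [410.6, -260.3, 11.1]
ee_rot: [180.0, 0.0, -26.7]
wrist_force: [0.3, -0.5, 0.4]
finger_gap: 0.805
t 5.53 tcp [ 410.6 -260.3   11.1] rpy [180.    0.  -26.7] gap 0.805 F [ 0.3 -0.5  0.4] q [ 25.  38.   3. 119.  -4.  23. -86.]
```

View pics/d_wrist.png

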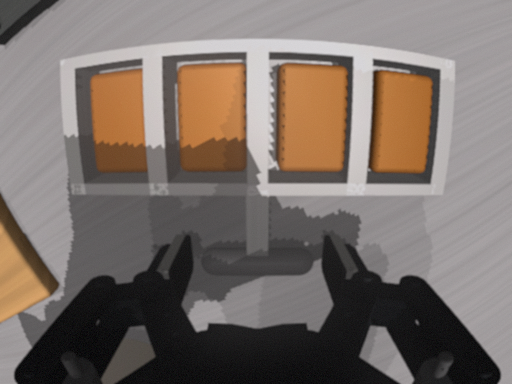

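```bash
python3 -m handwheel '[[0.05,0,0.35,0,0,0,60],[0,0,0,0,0,0,110],[0,0,0,0,0,0,110],[0,0,0,0,0,0,110],[0,0,0,0,0,0,110],[0,0,0,0,0,0,110]]' 60; python3 - <<'E'
from h import *
st();cap('wrist','e_wrist')
E
```

```text
clock: 6.32
tool_pos: [411.1, -260.5, 7.8]
ee_rot: [180.0, 0.0, -26.7]
wrist_force: [-2.6, 0.9, 3.0]
finger_gap: 0.614
t 6.33 tcp [ 411.1 -260.5    7.8] rpy [180.    0.  -26.7] gap 0.614 F [-2.6  0.9  3. ] q [ 25.  38.   3. 119.  -4.  23. -86.]
```

View pics/e_wrist.png

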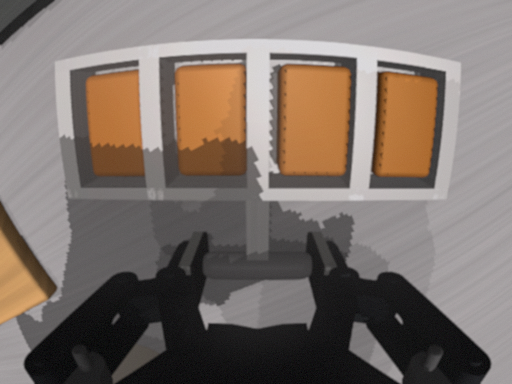

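```bash
python3 -m handwheel '[[0.34,0,-2.6,0,0,0,255],[1,0,-2.4,0,0,0,255],[1.6,0,-2.1,0,0,0,255],[2.1,0,-1.6,0,0,0,255],[2.4,0,-1,0,0,0,255],[2.4,0,-0.6,0,0,0,255],[0,0,-2,0,0,0,255],[0,0,-3,0,0,0,255],[0,0,-3,0,0,0,255],[0,0,0,0,0,0,255]]' 60; python3 - <<'E'
from h import *
st();cap('wrist','f_wrist');cap('scene','f_scene')
E
python3 -c "
import cv2
b=cv2.imread('pics/f_scene.png');cv2.imwrite('pics/f_z.png',cv2.resize(b[150:350,90:300],None,fx=3,fy=3))"
```

```text
clock: 7.62
tool_pos: [500.1, -305.0, 191.9]
ee_rot: [-180.0, -0.2, -26.7]
wrist_force: [-0.8, 0.8, -4.0]
finger_gap: 0.608
t 7.62 tcp [ 500.1 -305.   191.9] rpy [-180.    -0.2  -26.7] gap 0.608 F [-0.8  0.8 -4. ] q [ 23.  28.   5. 101.  -3.  51. -87.]
```

View pics/f_wrist.png

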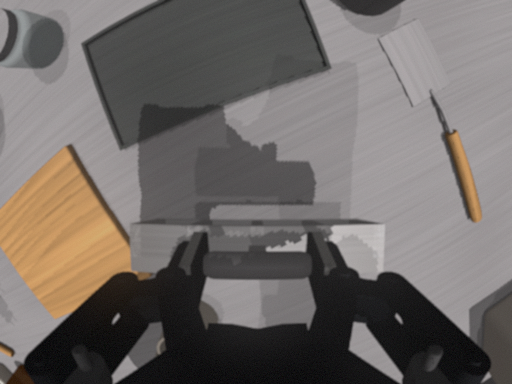

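View pics/f_z.png

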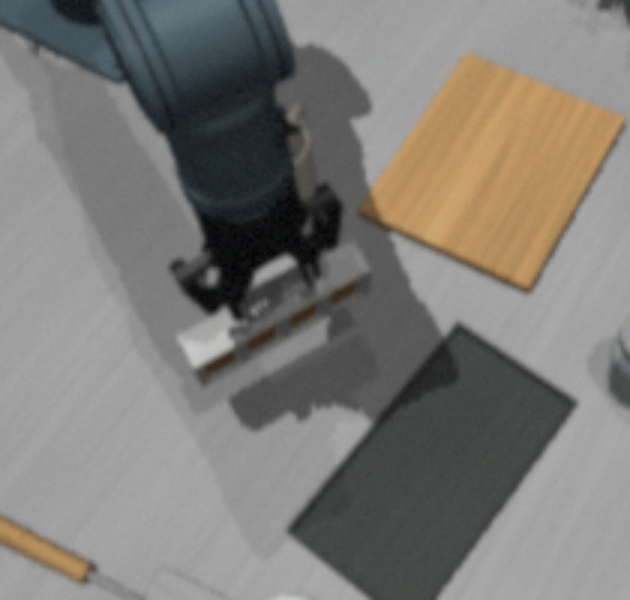

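```bash
python3 - <<'E'
from h import *
Pt=ctrl.camera_params('top')
c=np.array([onz(Pt,'top',u,v,16)[:2] for u,v in [(212.8,187.8),(277.2,185.8),(279.6,239.4),(213.6,242.2)]]);print(c.round(1),c.mean(0))
E
python3 -m handwheel '[[0,0,0,0,0,-8.9,255],[0,0,0,0,0,-8.9,255],[0,0,0,0,0,-8.9,255],[0,-2,0,0,0,0,255],[0,-4,0,0,0,0,255],[0,-5,0,0,0,0,255],[0,-5,0,0,0,0,255],[0,-5,0,0,0,0,255],[0,-5,0,0,0,0,255],[0,-3,0,0,0,0,255]]'
python3 -m handwheel '[[0,-2,0,0,0,0,255],[0,0,0,0,0,0,255],[0,0,0,0,0,0,255]]'; python3 - <<'E'
from h import *
st();cap('wrist','g_wrist');cap('scene','g_scene')
E
python3 -c "
import cv2
b=cv2.imread('pics/g_scene.png');cv2.imwrite('pics/g_z.png',cv2.resize(b[100:300,150:360],None,fx=3,fy=3))"
```

```text
[[ 626.1  122.5]
 [ 633.3 -115.7]
 [ 436.3 -122.9]
 [ 426.1  115.8]] [ 5.30448851e+02 -6.34066741e-02]
clock: 8.98
tool_pos: [497.9, -10.3, 189.8]
ee_rot: [-179.9, 0.1, 0.1]
wrist_force: [0.9, -0.5, -4.6]
finger_gap: 0.607
clock: 9.35
tool_pos: [498.6, 4.9, 190.2]
ee_rot: [180.0, 0.1, -0.1]
wrist_force: [0.1, -1.4, -4.1]
finger_gap: 0.609
t 9.35 tcp [498.6   4.9 190.2] rpy [ 1.8e+02  1.0e-01 -1.0e-01] gap 0.609 F [ 0.1 -1.4 -4.1] q [ -0.  20.  -7. 113.   3.  47. -99.]
```

View pics/g_z.png

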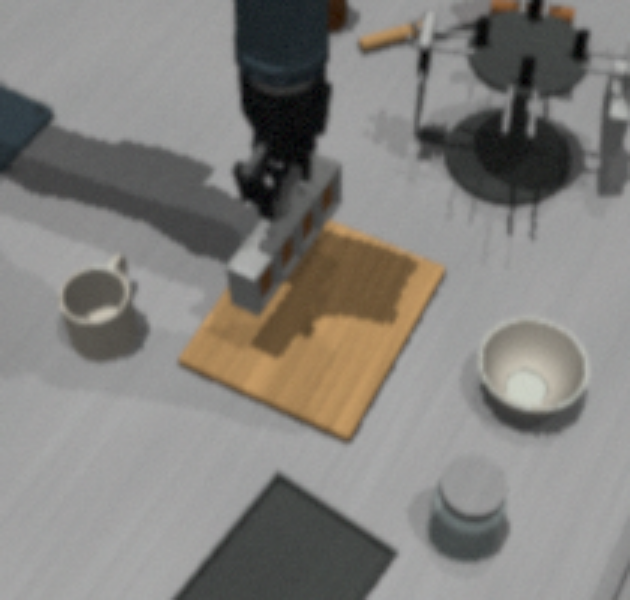

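View pics/g_wrist.png

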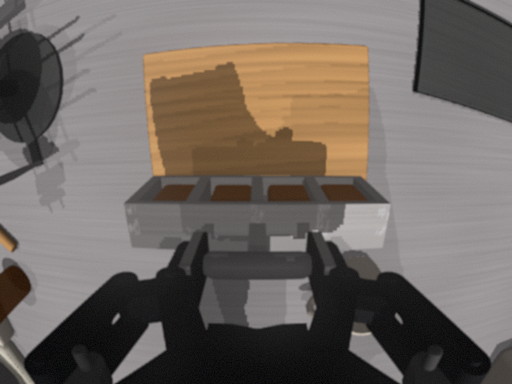

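```bash
python3 -m handwheel '[[-0.5,0,2,0,0,0,255],[-0.5,0,3,0,0,0,255],[-0.5,0,2,0,0,0,255],[0,0,0.8,0,0,0,255],[0,0,0,0,0,0,255],[0,0,0,0,0,0,255]]'
python3 -m handwheel '[[0,0,0.3,0,0,0,255],[0,0,0,0,0,0,255]]'; python3 - <<'E'
from h import *
st();cap('scene','i_scene');cap('wrist','i_wrist')
E
python3 -c "
import cv2
b=cv2.imread('pics/i_scene.png');cv2.imwrite('pics/i_z.png',cv2.resize(b[100:300,150:360],None,fx=3,fy=3))"
```

```text
clock: 10.2
tool_pos: [485.3, 5.2, 113.6]
ee_rot: [-180.0, -0.1, -0.0]
wrist_force: [0.4, -0.4, -3.7]
finger_gap: 0.608
clock: 10.45
tool_pos: [484.3, 5.3, 109.9]
ee_rot: [180.0, -0.0, -0.0]
wrist_force: [0.5, 0.1, -3.5]
finger_gap: 0.608
t 10.45 tcp [484.3   5.3 109.9] rpy [180.  -0.  -0.] gap 0.608 F [ 0.5  0.1 -3.5] q [  -1.   27.   -6.  118.    5.   35. -100.]
```

View pics/i_z.png

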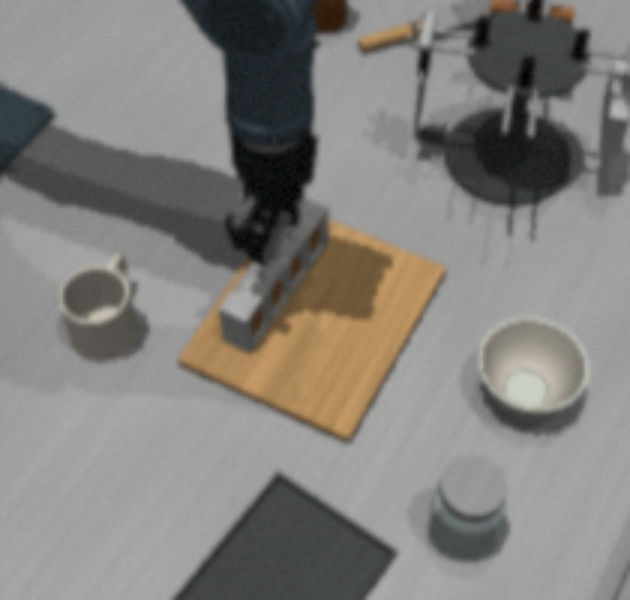

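Not yet touching (weight is still on the wrist). Lower in small steps.

```bash
python3 -m handwheel '[[0,0,0.3,0,0,0,255],[0,0,0,0,0,0,255]]';python3 -m handwheel '[[0,0,0.3,0,0,0,255],[0,0,0,0,0,0,255]]'
```

```text
clock: 10.8
tool_pos: [486.1, 5.6, 108.4]
ee_rot: [-180.0, -0.2, -0.0]
wrist_force: [-2.9, 0.4, 12.4]
finger_gap: 0.608
clock: 11.05
tool_pos: [489.2, 5.6, 108.3]
ee_rot: [-180.0, -0.6, -0.0]
wrist_force: [-4.9, -1.2, 38.9]
finger_gap: 0.605
```

```bash
python3 -m handwheel '[[1,0,-0.4,0,0,0,255],[1.1,0,-0.1,0,0,0,255],[1.3,0,0.1,0,0,0,255],[1.3,0,0.25,0,0,0,255]]';python3 - <<'E'
from h import *
st();cap('scene','j_scene');cap('wrist','j_wrist')
E
python3 -c "
import cv2
b=cv2.imread('pics/j_scene.png');cv2.imwrite('pics/j_z.png',cv2.resize(b[100:300,150:360],None,fx=3,fy=3))"
```

```text
clock: 11.55
tool_pos: [533.1, 5.3, 105.5]
ee_rot: [-180.0, -0.1, -0.0]
wrist_force: [-0.2, -0.1, 2.4]
finger_gap: 0.609
t 11.55 tcp [533.1   5.3 105.5] rpy [-1.8e+02 -1.0e-01 -0.0e+00] gap 0.609 F [-0.2 -0.1  2.4] q [  -1.   31.   -6.  111.    5.   38. -100.]
```

View pics/j_z.png

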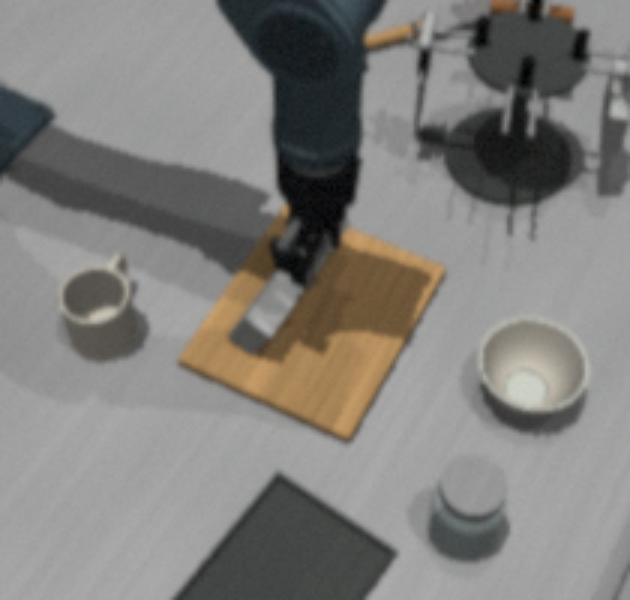

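View pics/j_wrist.png

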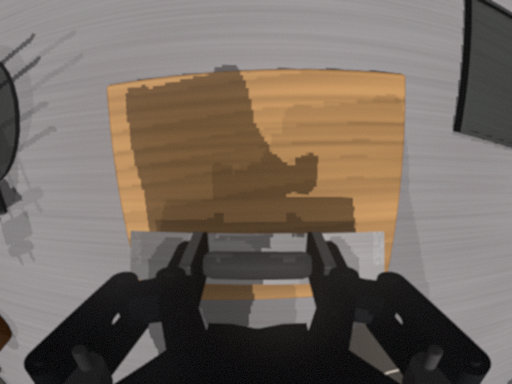

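```bash
python3 -m handwheel '[[2.45,0,1,0,0,0,255],[2.1,0,1.6,0,0,0,255],[0.6,0,0.8,0,0,0,255],[0,0,0,0,0,0,255]]';python3 -m handwheel '[[0,0,0,0,0,0,40],[0,0,0,0,0,0,40],[0,0,0,0,0,0,40],[0,0,0,0,0,0,40],[0,0,0,0,0,0,40]]';python3 - <<'E'
from h import *
st();cap('scene','k_scene');cap('wrist','k_wrist')
E
python3 -c "
import cv2
b=cv2.imread('pics/k_scene.png');cv2.imwrite('pics/k_z.png',cv2.resize(b[100:300,150:360],None,fx=3,fy=3))"
```

```text
clock: 12.15
tool_pos: [582.8, 5.4, 70.8]
ee_rot: [-180.0, -0.0, -0.0]
wrist_force: [2.7, -0.8, 1.8]
finger_gap: 0.61
clock: 12.78
tool_pos: [582.6, 5.4, 71.3]
ee_rot: [-180.0, 0.0, -0.0]
wrist_force: [0.7, -0.8, 0.1]
finger_gap: 0.843
t 12.78 tcp [582.6   5.4  71.3] rpy [-180.    0.   -0.] gap 0.843 F [ 0.7 -0.8  0.1] q [ -1.  38.  -5. 104.   5.  38. -99.]
```

View pics/k_z.png

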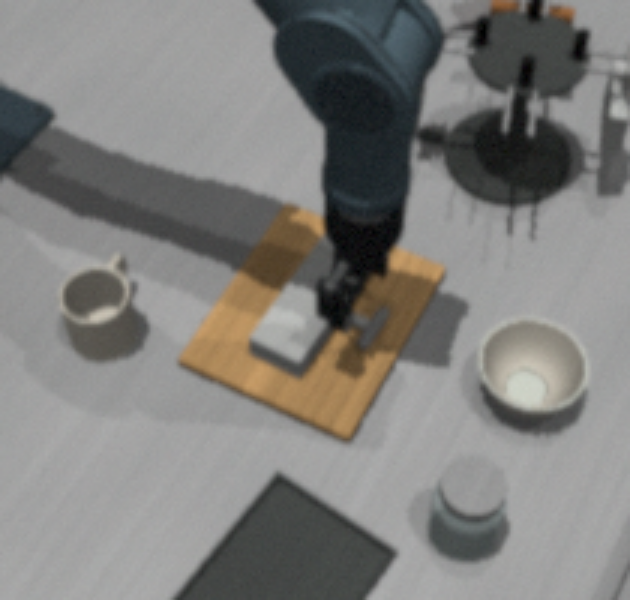

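View pics/k_wrist.png

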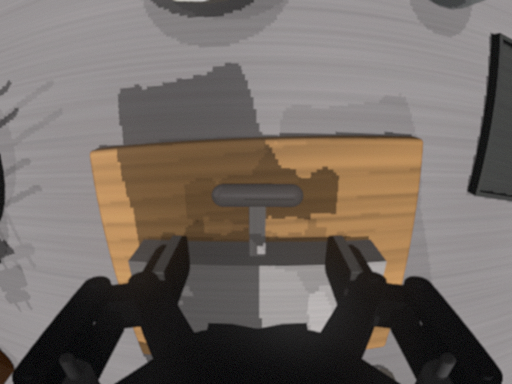

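```bash
cat >> h.py <<'E'
def rel(u,v,z,c='wrist',P=None):
    P=P or ctrl.camera_params(c);p=onz(P,c,u,v,z);s=ctrl.state();Rm=R.from_euler('xyz',s['ee_rot'],degrees=True).as_matrix()
    print((u,v),'world',np.round(p,1),'tool',np.round(Rm.T@(p-np.array(s['tool_pos'])),1))
E
python3 - <<'E'
from h import *
rel(257,195,32+3);rel(212,195,32);rel(302,195,32)
E
```

```text
(257, 195) world [602.3   5.7  35. ] tool [19.7 -0.3 36.3]
(212, 195) world [601.4  33.3  32. ] tool [ 18.7 -28.   39.3]
(302, 195) world [601.3 -21.9  32. ] tool [18.6 27.3 39.3]
```

```bash
python3 -m handwheel '[[1.9,0,2,0,0,0,50],[0,0,2.7,0,0,0,50],[0,0,0,0,0,0,50],[0,0,0,0,0,0,255],[0,0,0,0,0,0,255],[0,0,0,0,0,0,255],[0,0,0,0,0,0,255]]' 60
python3 -m handwheel '[[-0.5,0,-1.9,0,0,0,255],[-0.75,0,-1.6,0,0,0,255],[-1.6,0,-2.1,0,0,0,255],[-0.6,0,-0.6,0,0,0,255],[0,0,0,0,0,0,255]]' ;python3 -m handwheel '[[0,0,0,0,0,0,40],[0,0,0,0,0,0,40],[0,0,0,0,0,0,40],[0,0,0,0,0,0,40],[0,0,0,0,0,0,40]]';python3 - <<'E'
from h import *
st();cap('wrist','l_wrist')
E
```

```text
clock: 13.75
tool_pos: [602.0, 5.4, 24.8]
ee_rot: [-180.0, -0.0, -0.0]
wrist_force: [-1.0, 0.2, 0.5]
finger_gap: 0.61
clock: 14.38
tool_pos: [567.9, 5.3, 87.3]
ee_rot: [-180.0, -0.1, -0.0]
wrist_force: [0.4, 0.3, 0.1]
finger_gap: 0.608
clock: 15.0
tool_pos: [567.2, 5.3, 86.2]
ee_rot: [-180.0, 0.0, -0.0]
wrist_force: [0.6, 0.9, -0.3]
finger_gap: 0.842
t 15.0 tcp [567.2   5.3  86.2] rpy [-180.    0.   -0.] gap 0.842 F [ 0.6  0.9 -0.3] q [ -1.  35.  -5. 106.   5.  39. -99.]
```

View pics/l_wrist.png

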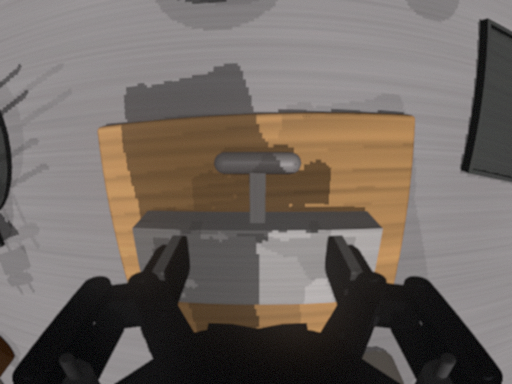

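```bash
python3 - <<'E'
from h import *
rel(257,163,35);rel(134,228,48);rel(382,228,48);rel(152,304,48);rel(364,304,48)
cap('scene','l_scene')
b=cv2.imread('pics/l_scene.png');cv2.imwrite('pics/l_z.png',cv2.resize(b[100:300,150:360],None,fx=3,fy=3))
E
```

```text
(257, 163) world [603.2   5.6  35. ] tool [35.9 -0.3 51.2]
(134, 228) world [562.7  88.3  48. ] tool [ -4.5 -83.   38.2]
(382, 228) world [562.4 -78.4  48. ] tool [-4.9 83.8 38.2]
(152, 304) world [497.9  86.2  48. ] tool [-69.4 -80.8  38.2]
(364, 304) world [497.4 -76.3  48. ] tool [-69.8  81.6  38.2]
```

View pics/l_z.png

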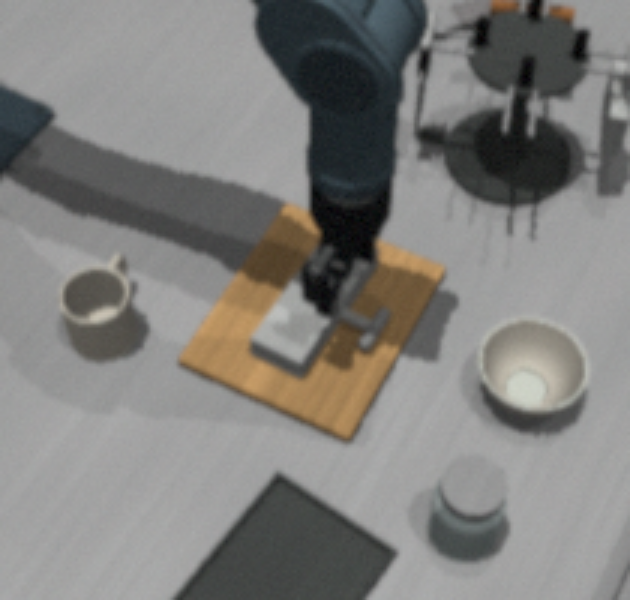

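```bash
python3 -m handwheel '[[3.5,0,3,0,0,0,50],[0,0,3.2,0,0,0,50],[0,0,0,0,0,0,50],[0,0,0,0,0,0,255],[0,0,0,0,0,0,255],[0,0,0,0,0,0,255],[0,0,0,0,0,0,255]]' 60
python3 -m handwheel '[[-0.5,0,-1.9,0,0,0,255],[-0.75,0,-1.6,0,0,0,255],[-1.6,0,-2.1,0,0,0,255],[-1.3,0,-1.1,0,0,0,255],[0,0,0,0,0,0,255]]' ;python3 -m handwheel '[[0,0,0,0,0,0,40],[0,0,0,0,0,0,40],[0,0,0,0,0,0,40],[0,0,0,0,0,0,40],[0,0,0,0,0,0,40]]';python3 - <<'E'
from h import *
st();cap('wrist','m_wrist')
E
```

```text
clock: 15.98
tool_pos: [602.4, 5.3, 24.9]
ee_rot: [180.0, -0.0, -0.0]
wrist_force: [-0.3, -0.4, 0.3]
finger_gap: 0.609
clock: 16.6
tool_pos: [560.9, 5.4, 92.7]
ee_rot: [-180.0, -0.1, -0.0]
wrist_force: [1.5, 0.5, 1.4]
finger_gap: 0.61
clock: 17.23
tool_pos: [560.7, 5.3, 91.1]
ee_rot: [180.0, 0.0, -0.0]
wrist_force: [0.5, -0.7, 0.2]
finger_gap: 0.842
t 17.23 tcp [560.7   5.3  91.1] rpy [180.   0.  -0.] gap 0.842 F [ 0.5 -0.7  0.2] q [ -1.  34.  -6. 107.   5.  39. -99.]
```

View pics/m_wrist.png

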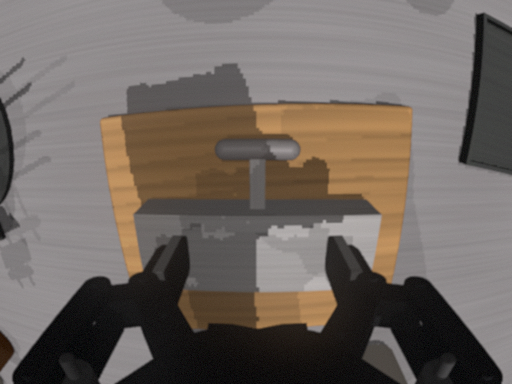

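```bash
python3 -m handwheel '[[0,0,-5.2,0,0,0,40],[0,0,-5.2,0,0,0,40],[0,0,-5.2,0,0,0,40],[0,0,-5.2,0,0,0,40]]' 
python3 -m handwheel '[[0,0,0,0,0,-10.7,100],[0,0,0,0,0,-10.7,200],[0,0,0,0,0,-10.7,200],[0,0,0,0,0,-10.7,200],[0,0,0,0,0,-10.7,200],[0,0,0,0,0,-10.7,200],[0,0,0,0,0,-10.7,200],[0,0,0,0,0,-10.7,200],[0,0,0,0,0,-10.7,200],[0,0,0,0,0,-10.7,200]]' 
python3 -m handwheel '[[4.4,2.45,0,0,0,0,200],[4.4,2.45,0,0,0,0,200],[4.4,2.45,0,0,0,0,200],[4.4,2.45,0,0,0,0,200],[4.4,2.45,0,0,0,0,200],[0,0,0,0,0,0,200],[0,0,0,0,0,0,200]]' 
python3 - <<'E'
from h import *
st();im,P=cap('wrist','n_wrist')
for t,z in dict(free_fork=180,carousel_front=180,pin0=190,pin1=190,pin2=190).items(): print(t,lm('wrist',t,z,P,n=4))
cap('scene','n_scene')
E
```

```text
clock: 17.77
tool_pos: [560.4, 5.3, 301.1]
ee_rot: [180.0, -0.0, -0.0]
wrist_force: [1.3, -0.3, -0.6]
finger_gap: 0.841
clock: 19.02
tool_pos: [560.6, 5.3, 299.2]
ee_rot: [-180.0, 0.0, 107.3]
wrist_force: [-0.4, -0.9, 0.3]
finger_gap: 0.216
clock: 19.9
tool_pos: [613.6, 250.7, 298.9]
ee_rot: [-180.0, 0.1, 107.0]
wrist_force: [0.1, -0.0, -0.1]
finger_gap: 0.212
t 19.9 tcp [613.6 250.7 298.9] rpy [-1.80e+02  1.00e-01  1.07e+02] gap 0.212 F [ 0.1 -0.  -0.1] q [ -8.  32. -27.  81.  15.  71. -20.]
free_fork [(0.66, 286.1, 232.7, array([653.1, 214.9, 180. ]))]
carousel_front [(0.97, 154.6, 101.5, array([506.6, 298.3, 180. ]))]
pin0 [(0.92, 286.4, 48.5, array([602. , 369.9, 190. ])), (0.84, 286.1, 177.7, array([634.2, 267.8, 190. ])), (0.72, 223.2, 116.4, array([569.6, 302. , 190. ])), (0.66, 348.3, 115.9, array([667.6, 333.9, 190. ]))]
pin1 [(0.92, 286.4, 48.5, array([602. , 369.9, 190. ])), (0.84, 286.1, 177.7, array([634.2, 267.8, 190. ])), (0.72, 223.2, 116.4, array([569.6, 302. , 190. ])), (0.66, 348.3, 115.9, array([667.6, 333.9, 190. ]))]
pin2 [(0.92, 286.4, 48.5, array([602. , 369.9, 190. ])), (0.84, 286.1, 177.7, array([634.2, 267.8, 190. ])), (0.72, 223.2, 116.4, array([569.6, 302. , 190. ])), (0.66, 348.3, 115.9, array([667.6, 333.9, 190. ]))]
```

View pics/n_wrist.png

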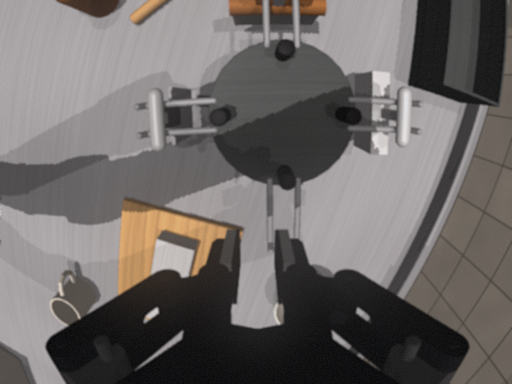

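```bash
python3 -m handwheel '[[1.05,2.45,0,0,0,0,150],[0,0,4,0,0,0,150],[0,0,3.5,0,0,0,150],[0,0,0,0,0,0,150],[0,0,0,0,0,0,150]]' 
python3 - <<'E'
from h import *
st();im,P=cap('wrist','o_wrist')
print(lm('wrist','pin0',206,P,n=4))
E
```

```text
clock: 20.88
tool_pos: [634.7, 269.1, 226.0]
ee_rot: [179.9, -0.0, 107.0]
wrist_force: [0.7, -0.6, 0.4]
finger_gap: 0.413
t 20.88 tcp [634.7 269.1 226. ] rpy [179.9  -0.  107. ] gap 0.413 F [ 0.7 -0.6  0.4] q [-10.  38. -26.  81.  17.  65. -22.]
[(0.93, 342.8, 141.8, array([662.6, 334.6, 206. ])), (0.84, 246.9, 50.9, array([600.8, 364.2, 206. ])), (0.68, 162.1, 145.5, array([571.1, 305. , 206. ])), (0.66, 253.7, 231.5, array([632.2, 271.7, 206. ]))]
```

View pics/o_wrist.png

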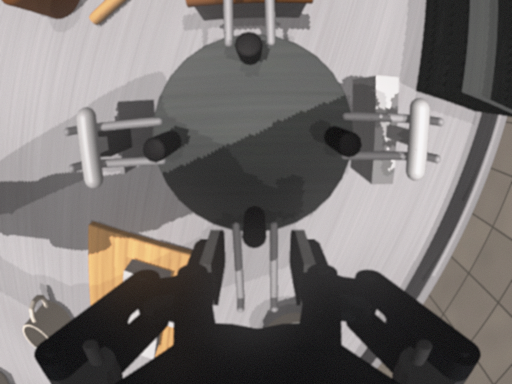

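```bash
python3 -m handwheel '[[0,0,2,0,0,0,150],[0,0,1.3,0,0,0,150],[0,0,0,0,0,0,195],[0,0,0,0,0,0,195],[0,0,0,0,0,0,195]]' 
python3 - <<'E'
from h import *
st();im,P=cap('wrist','p_wrist')
E
```

```text
clock: 21.6
tool_pos: [634.2, 268.9, 191.8]
ee_rot: [180.0, -0.0, 107.0]
wrist_force: [1.0, 0.1, 0.2]
finger_gap: 0.236
t 21.6 tcp [634.2 268.9 191.8] rpy [180.  -0. 107.] gap 0.236 F [1.  0.1 0.2] q [-11.  40. -26.  83.  18.  61. -23.]
```

View pics/p_wrist.png

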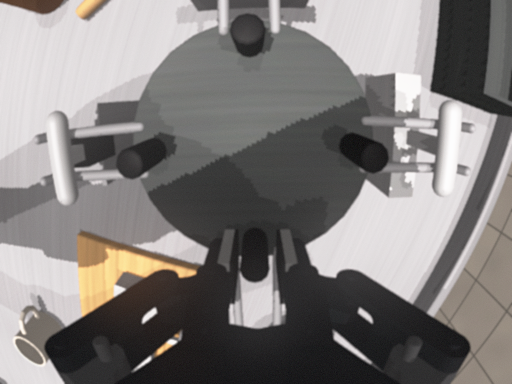

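```bash
python3 -m handwheel '[[0.02,-0.45,0,0,0,4.9,195],[0.02,-0.45,0,0,0,4.9,195],[0.02,-0.45,0,0,0,4.9,195],[0.02,-0.45,0,0,0,4.9,195],[0.02,-0.45,0,0,0,4.9,195],[0.02,-0.45,0,0,0,4.9,195],[0.02,-0.45,0,0,0,4.9,195],[0.02,-0.45,0,0,0,4.9,195],[0.02,-0.45,0,0,0,4.9,195],[0.02,-0.45,0,0,0,4.9,195]]' 
python3 - <<'E'
from h import *
s=st();im,P=cap('wrist','q_wrist');p=np.array(s['tool_pos'])[:2]-[617.5,318.7];print(np.hypot(*p),np.degrees(np.arctan2(p[1],p[0])))
E
```

```text
clock: 22.9
tool_pos: [591.3, 273.3, 191.7]
ee_rot: [179.9, 0.0, 57.8]
wrist_force: [0.8, -2.4, 0.4]
finger_gap: 0.232
t 22.9 tcp [591.3 273.3 191.7] rpy [179.9   0.   57.8] gap 0.232 F [ 0.8 -2.4  0.4] q [-19.  35. -15.  90.  10.  57. -69.]
52.43755619054201 -119.920902666857
```

View pics/q_wrist.png

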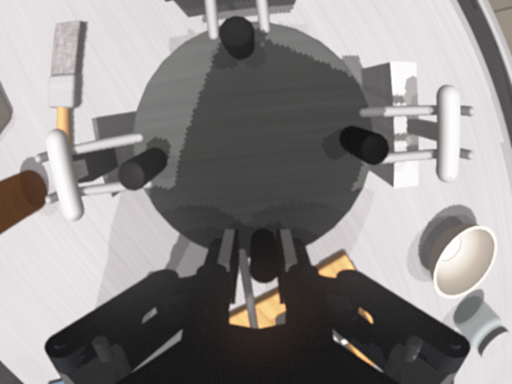

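```bash
python3 -m handwheel '[[0.02,-0.45,0,0,0,4.9,195],[0.02,-0.45,0,0,0,4.9,195],[0.02,-0.45,0,0,0,4.9,195],[0.02,-0.45,0,0,0,4.9,195],[0.02,-0.45,0,0,0,4.9,195],[0.02,-0.45,0,0,0,4.9,195],[0.02,-0.45,0,0,0,4.9,195],[0.02,-0.45,0,0,0,4.9,195],[0.02,-0.45,0,0,0,4.9,195],[0,0,0,0,0,0,195]]' 
python3 - <<'E'
from h import *
s=st();im,P=cap('wrist','r_wrist');p=np.array(s['tool_pos'])[:2]-[617.5,318.7];print(np.hypot(*p),np.degrees(np.arctan2(p[1],p[0])))
for t,z in dict(free_fork=180,carousel_front=180,pin0=190).items(): print(t,lm('wrist',t,z,P,n=4))
E
```

```text
clock: 24.2
tool_pos: [567.3, 307.3, 191.6]
ee_rot: [-180.0, -0.0, 14.0]
wrist_force: [0.7, 1.0, 0.7]
finger_gap: 0.238
t 24.2 tcp [567.3 307.3 191.6] rpy [-180.   -0.   14.] gap 0.238 F [0.7 1.  0.7] q [ -29.   33.   -5.   91.    3.   55. -111.]
51.46412159819964 -167.22274129720032
free_fork []
carousel_front [(0.75, 244.9, 323.4, array([507.8, 300.9, 180. ]))]
pin0 [(0.98, 259.2, 40.0, array([667.6, 331.6, 190. ])), (0.88, 371.2, 157.6, array([629.3, 266.4, 190. ])), (0.84, 259.7, 261.5, array([562.4, 305. , 190. ])), (0.8, 150.6, 162.5, array([601.2, 368.8, 190. ]))]
```

View pics/r_wrist.png

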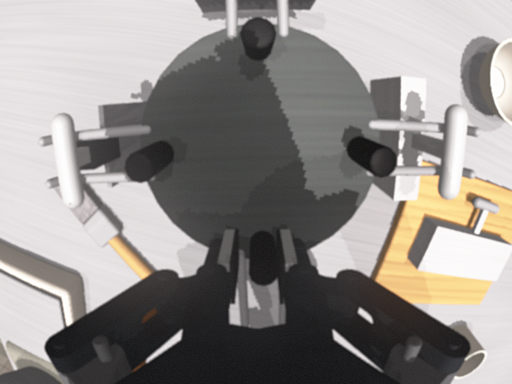

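```bash
python3 -m handwheel '[[0.02,-0.4,0,0,0,4.5,195],[0,0,0,0,0,0,195],[0,0,0,0,0,0,195],[0,0,0,0,0,0,150],[0,0,0,0,0,0,150],[0,0,-4,0,0,0,100],[0,0,-5,0,0,0,60],[0,0,-5,0,0,0,60]]' 
python3 -m handwheel '[[-5,0,-4,0,0,0,60],[-5,0,-4,0,0,0,60],[-2,0,0,0,0,0,60],[0,0,0,0,0,0,60]]' 
python3 - <<'E'
from h import *
s=st();im,P=cap('wrist','s_wrist')
for t,z in dict(free_fork=180,carousel_front=180,pin0=190).items(): print(t,lm('wrist',t,z,P,n=4))
ctrl.capture('top')
for t,z in dict(free_fork=180,carousel_front=180,pin0=190).items(): print(t,lm('top',t,z,n=4))
E
```

```text
clock: 25.4
tool_pos: [566.5, 310.4, 332.8]
ee_rot: [180.0, 0.0, 9.4]
wrist_force: [1.3, 0.4, -0.1]
finger_gap: 0.767
clock: 25.9
tool_pos: [449.7, 291.5, 410.3]
ee_rot: [-180.0, -0.1, 9.5]
wrist_force: [0.5, -0.3, -0.1]
finger_gap: 0.76
t 25.9 tcp [449.7 291.5 410.3] rpy [-1.8e+02 -1.0e-01  9.5e+00] gap 0.76 F [ 0.5 -0.3 -0.1] q [ -33.   12.   -6.   92.    1.   76. -119.]
free_fork [(0.98, 262.1, 115.9, array([505.4, 294.9, 180. ])), (0.3, 260.4, 66.8, array([564.3, 306.8, 180. ]))]
carousel_front [(0.84, 259.6, 114.8, array([506.2, 298.1, 180. ])), (0.36, 264.3, 116.2, array([505.5, 292.2, 180. ]))]
pin0 [(0.95, 213.8, 25.8, array([605.3, 368.9, 190. ])), (0.63, 257.8, 65.6, array([564.2, 309.9, 190. ])), (0.59, 304.8, 25.9, array([622.9, 263.8, 190. ])), (0.45, 180.3, 198.4, array([387.4, 381.6, 190. ]))]
free_fork [(0.78, 152.4, 211.6, array([517.9, 295.4, 180. ]))]
carousel_front [(0.68, 151.5, 216.6, array([501.6, 297.7, 180. ]))]
pin0 [(0.8, 148.4, 195.7, array([568.4, 307.9, 190. ])), (0.8, 143.9, 168.4, array([658.8, 326.6, 190. ])), (0.74, 130.4, 187.6, array([595.1, 367.6, 190. ])), (0.59, 161.1, 178.5, array([625., 269., 190.]))]
```

View pics/s_wrist.png

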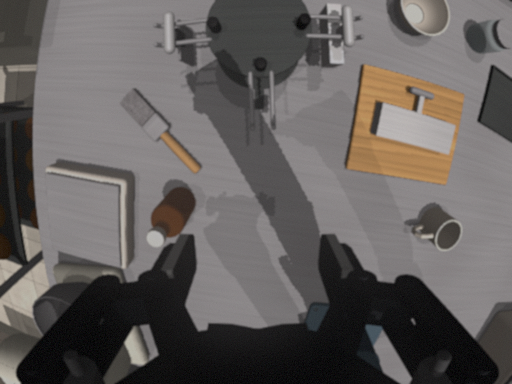

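```bash
python3 - <<'E'
from h import *
P=ctrl.camera_params('wrist')
rel(156,238,170);rel(180,200,60);print(lm('top','oil',0),lm('wrist','oil',0,P),lm('top','brush',0))
rel(262,65,208);rel(213,25,208);rel(304,21,208)
rel(252,128,180);rel(273,126,180)   # prong tips
E
```

```text
(156, 238) world [313.8 417.8 170. ] tool [-114.6 -147.3  238.8]
(180, 200) world [335.2 409.6  60. ] tool [ -94.8 -135.7  348.8]
[(0.38, 128.6, 276.8, array([301.9, 423.8,   0. ]))] [(0.62, 181.8, 200.8, array([310.3, 418.9,   0. ]))] [(0.7, 248.4, 190.2, array([619.8,  -8.9,   0. ]))]
(262, 65) world [564.3 304.6 208. ] tool [114.1   5.4 201.1]
(213, 25) world [602.6 365.8 208. ] tool [162.  -48.8 201.1]
(304, 21) world [623.9 267.1 208. ] tool [166.8  52.1 201.1]
(252, 128) world [489.6 304.1 180. ] tool [ 40.4  -6.3 229.1]
(273, 126) world [496.2 279.4 180. ] tool [ 42.9  19.2 229.1]
```

```bash
python3 -m handwheel '[[0,0,0,0,0,9.5,60],[2.18,4.09,0,0,0,0,60],[2.18,4.09,2,0,0,0,60],[2.18,4.09,3,0,0,0,60],[2.18,4.09,4,0,0,0,60],[2.18,4.09,4,0,0,0,60],[2.18,4.09,4,0,0,0,60],[2.18,4.09,5,0,0,0,60],[0,0,5,0,0,0,50],[0,0,5,0,0,0,50]]' 
python3 -m handwheel '[[0,0,2.3,0,0,0,50],[0,0,0,0,0,0,50],[0,0,0,0,0,0,50]]'
python3 - <<'E'
from h import *
s=st();im,P=cap('wrist','t_wrist')
E
```

```text
clock: 27.7
tool_pos: [601.3, 7.4, 92.0]
ee_rot: [180.0, -0.0, -0.2]
wrist_force: [0.2, 0.6, 0.1]
finger_gap: 0.8
clock: 28.08
tool_pos: [601.9, 8.2, 71.7]
ee_rot: [-180.0, -0.1, -0.1]
wrist_force: [1.0, 0.0, 0.9]
finger_gap: 0.805
t 28.07 tcp [601.9   8.2  71.7] rpy [-1.8e+02 -1.0e-01 -1.0e-01] gap 0.805 F [1.  0.  0.9] q [ -8.  39.   4. 102.  -3.  39. -92.]
```

View pics/t_wrist.png

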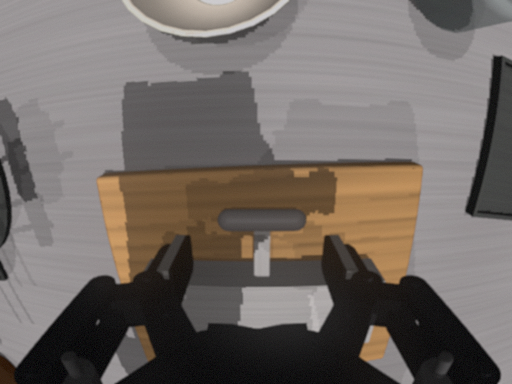

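```bash
python3 -m handwheel '[[0.05,0.27,2.5,0,0,0,50],[0,0,2.2,0,0,0,50],[0,0,0,0,0,0,50],[0,0,0,0,0,0,255],[0,0,0,0,0,0,255],[0,0,0,0,0,0,255],[0,0,0,0,0,0,255]]' 60
python3 - <<'E'
from h import *
s=st();im,P=cap('wrist','u_wrist')
E
```

```text
clock: 29.0
tool_pos: [602.0, 5.4, 24.1]
ee_rot: [-180.0, -0.1, -0.1]
wrist_force: [0.5, 0.2, 1.9]
finger_gap: 0.61
t 29.0 tcp [602.    5.4  24.1] rpy [-1.8e+02 -1.0e-01 -1.0e-01] gap 0.61 F [0.5 0.2 1.9] q [ -7.  43.   3. 102.  -4.  35. -92.]
```

View pics/u_wrist.png

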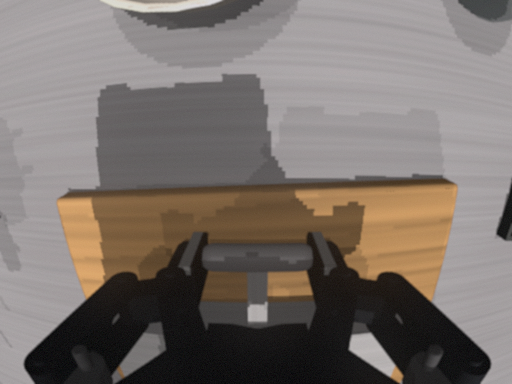

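```bash
python3 -m handwheel '[[-0.5,0,-1.9,0,0,0,255],[-0.75,0,-1.6,0,0,0,255],[-0.8,0,-1.2,0,0,0,255],[-0.8,0,-0.9,0,0,0,255],[-1,0,-0.9,0,0,0,255],[-1.1,0,-0.7,0,0,0,255],[-1.2,0,-0.6,0,0,0,255],[-1.2,0,-0.4,0,0,0,255],[-1.5,0,-0.2,0,0,0,255],[0,0,0,0,0,0,255]]'
python3 - <<'E'
from h import *
s=st();im,P=cap('wrist','v_wrist');cap('scene','v_scene')
b=cv2.imread('pics/v_scene.png');cv2.imwrite('pics/v_z.png',cv2.resize(b[100:300,150:360],None,fx=3,fy=3))
E
```

```text
clock: 30.3
tool_pos: [513.3, 5.5, 109.0]
ee_rot: [-180.0, -0.2, -0.1]
wrist_force: [1.7, -0.6, 10.1]
finger_gap: 0.61
t 30.3 tcp [513.3   5.5 109. ] rpy [-1.8e+02 -2.0e-01 -1.0e-01] gap 0.61 F [ 1.7 -0.6 10.1] q [ -9.  29.   4. 115.  -3.  37. -93.]
```

View pics/v_wrist.png

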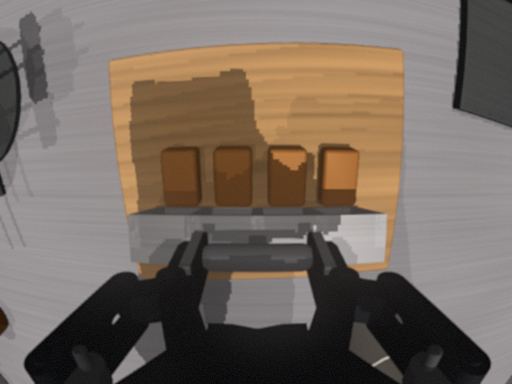

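View pics/v_z.png

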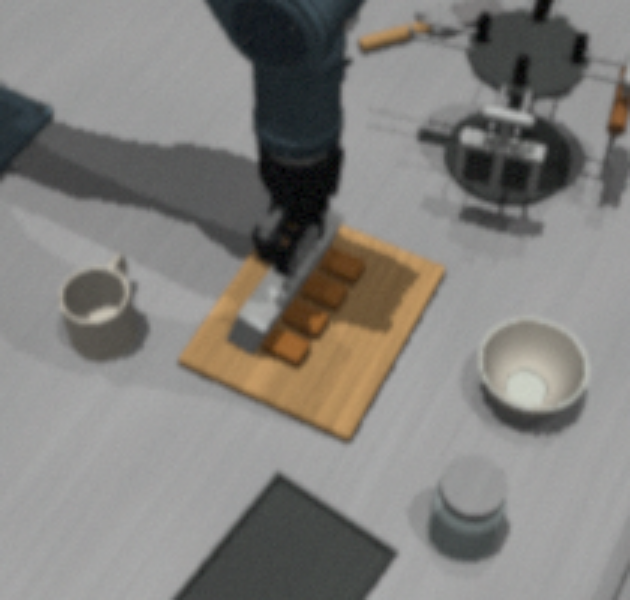

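```bash
python3 -m handwheel '[[-1.2,0,0,0,0,0,255],[-1.2,0,0,0,0,0,255],[-1.2,0,-0.2,0,0,0,255],[-1.2,0,-0.6,0,0,0,255],[-0.8,0,-2,0,0,0,255],[0,0,-4,0,0,0,255],[0,0,-5,0,0,0,255],[0,0,-5,0,0,0,255],[0,0,-3,0,0,0,255],[0,0,0,0,0,0,255]]'
python3 - <<'E'
from h import *
s=st();im,P=cap('wrist','w_wrist');cap('scene','w_scene')
b=cv2.imread('pics/w_scene.png');cv2.imwrite('pics/w_z.png',cv2.resize(b[60:260,150:400],None,fx=3,fy=3))
E
```

```text
clock: 31.65
tool_pos: [457.1, 5.8, 306.8]
ee_rot: [-180.0, -0.2, -0.1]
wrist_force: [-0.2, 0.5, -3.6]
finger_gap: 0.609
t 31.65 tcp [457.1   5.8 306.8] rpy [-1.8e+02 -2.0e-01 -1.0e-01] gap 0.609 F [-0.2  0.5 -3.6] q [-11.   7.   5. 112.  -1.  61. -96.]
```

View pics/w_wrist.png

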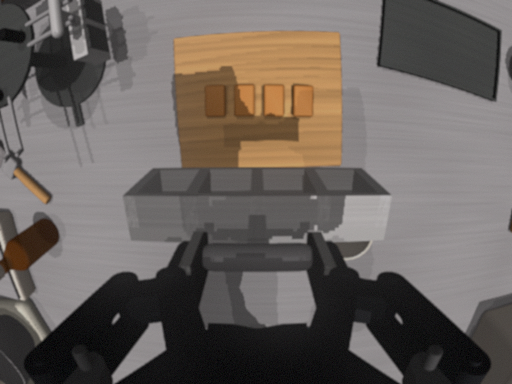

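View pics/w_z.png

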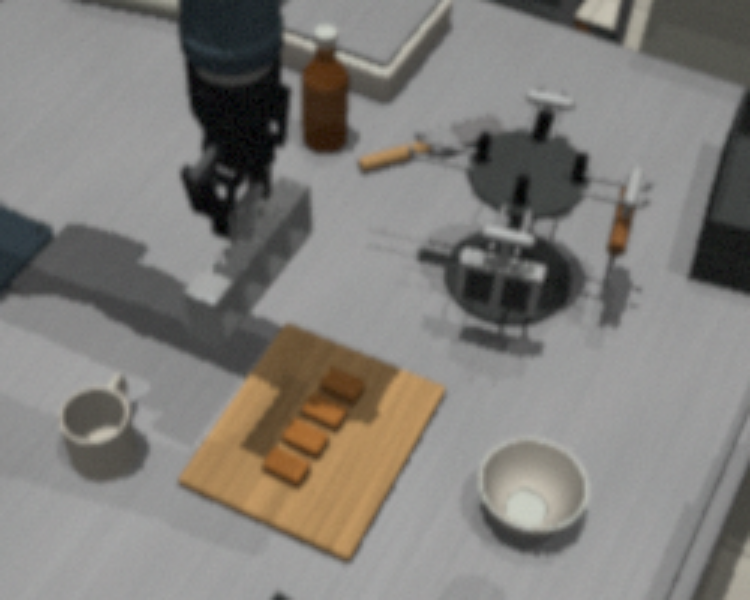

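```bash
python3 -m handwheel '[[0,-2,0,0,0,0,255],[0,-4,0,0,0,0,255],[0,-5,0,0,0,0,255],[0,-5,0,0,0,0,255],[0,-5,0,0,0,0,255],[0,-4,0,0,0,0,255],[0,-3,0,0,0,-3,255],[0,0,0,0,0,-3.5,255],[0,0,0,0,0,-3,255],[0,0,0,0,0,0,255]]'
python3 -m handwheel '[[-0.3,0,2,0,0,0,255],[0,0,3,0,0,0,255],[0,0,2,0,0,0,255],[0,0,0,0,0,0,255],[0,0,0,0,0,0,255]]'
python3 - <<'E'
from h import *
s=st();im,P=cap('wrist','x_wrist')
for t,z in dict(free_fork=180,carousel_front=180,pin0=190).items(): print(t,lm('wrist',t,z,P,n=4))
E
```

```text
clock: 33.0
tool_pos: [456.3, 285.0, 303.1]
ee_rot: [179.9, 0.2, 9.4]
wrist_force: [0.6, 0.9, -3.5]
finger_gap: 0.606
clock: 33.62
tool_pos: [454.6, 285.3, 235.8]
ee_rot: [-180.0, -0.0, 9.4]
wrist_force: [0.3, -0.4, -2.7]
finger_gap: 0.605
t 33.62 tcp [454.6 285.3 235.8] rpy [-180.    -0.     9.4] gap 0.605 F [ 0.3 -0.4 -2.7] q [ -31.   20.   -7.  105.    3.   54. -120.]
free_fork [(0.57, 255.2, 200.9, array([463.2, 288.3, 180. ]))]
carousel_front [(0.92, 253.4, 131.9, array([508.7, 296.8, 180. ])), (0.62, 254.3, 261.3, array([416.5, 281.4, 180. ]))]
pin0 [(0.83, 251.8, 38.3, array([565.6, 306.9, 190. ])), (0.19, 435.7, 135.8, array([531.9, 174.8, 190. ]))]
```

View pics/x_wrist.png

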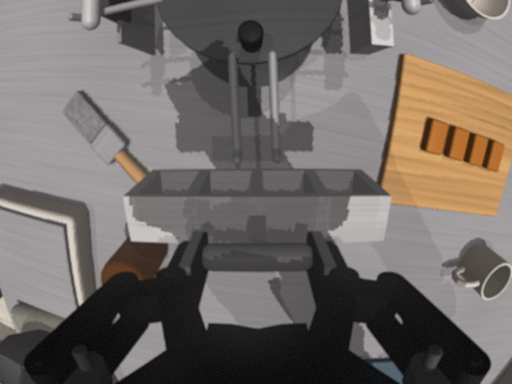

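```bash
python3 - <<'E'
from h import *
for u,v,z in [(237,160,181),(277,158,181),(234,70,173),(273,70,173),(250,28,208),(257,256,244)]: rel(u,v,z)
E
```

```text
(237, 160) world [489.4 304.6 181. ] tool [ 37.1 -13.1  55.4]
(277, 158) world [494.9 279.4 181. ] tool [38.4 12.6 55.4]
(234, 70) world [546.7 315.9 173. ] tool [ 95.4 -15.   63.5]
(273, 70) world [550.6 291.1 173. ] tool [95.3 10.2 63.5]
(250, 28) world [568.1 308.1 208. ] tool [115.3  -3.8  28.5]
(257, 256) world [458.2 286.4 244. ] tool [ 3.5 -0.3 -7.7]
```

```bash
python3 -m handwheel '[[0,-0.05,2,0,0,0,255],[0,0,2,0,0,0,255],[0,0,0.9,0,0,0,255],[0,0,0,0,0,0,255],[0.7,0,0,0,0,0,255],[1,0,0,0,0,0,255],[1,0,0,0,0,0,255],[0.5,0,0,0,0,0,255],[0,0,0,0,0,0,255]]'
python3 - <<'E'
from h import *
s=st();im,P=cap('wrist','y_wrist');cap('scene','y_scene')
b=cv2.imread('pics/y_scene.png');cv2.imwrite('pics/y_z.png',cv2.resize(b[60:210,220:400],None,fx=4,fy=4))
E
```

```text
clock: 34.95
tool_pos: [486.4, 290.9, 186.5]
ee_rot: [180.0, 0.0, 9.4]
wrist_force: [-0.0, -0.7, -1.9]
finger_gap: 0.61
t 34.95 tcp [486.4 290.9 186.5] rpy [180.    0.    9.4] gap 0.61 F [-0.  -0.7 -1.9] q [ -30.   27.   -7.  104.    4.   50. -119.]
```

View pics/y_wrist.png

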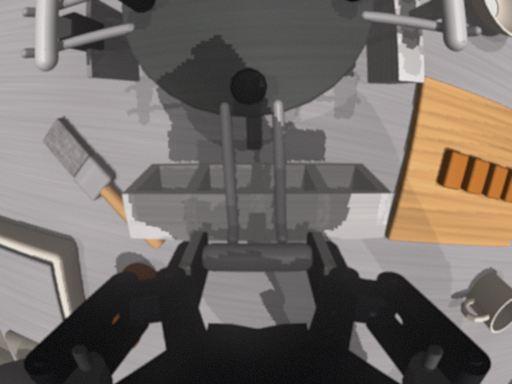

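View pics/y_z.png

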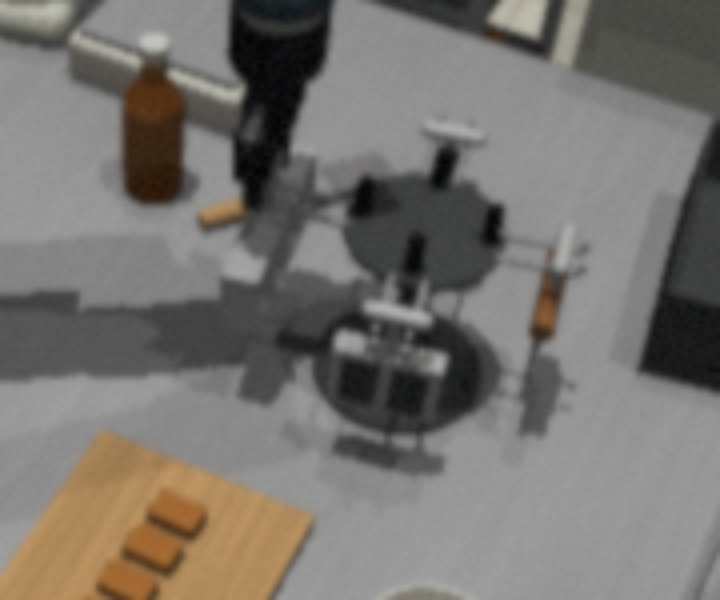

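```bash
python3 -m handwheel '[[0.6,0,0,0,0,0,255],[0.8,0,0,0,0,0,255],[0.7,0,0,0,0,0,255],[0,0,0,0,0,0,255],[0,0,0,0,0,0,255]]'
python3 - <<'E'
from h import *
s=st();im,P=cap('wrist','za_wrist')
for u,v,z in [(257,256,194)]: rel(u,v,z)
E
```

```text
clock: 35.67
tool_pos: [506.5, 294.3, 186.4]
ee_rot: [180.0, 0.0, 9.4]
wrist_force: [-0.1, -0.3, -2.8]
finger_gap: 0.607
t 35.67 tcp [506.5 294.3 186.4] rpy [180.    0.    9.4] gap 0.607 F [-0.1 -0.3 -2.8] q [ -30.   28.   -6.  101.    4.   51. -118.]
(257, 256) world [509.7 295.2 194. ] tool [ 3.4 -0.3 -7.6]
```

View pics/za_wrist.png

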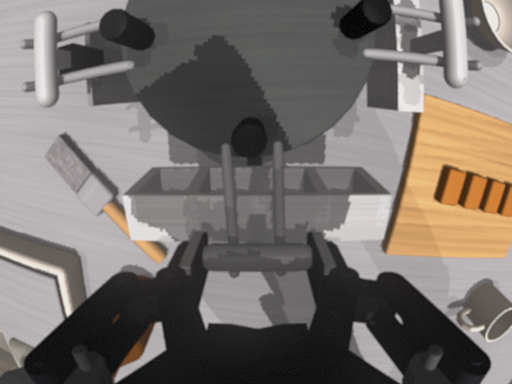

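```bash
python3 -m handwheel '[[0,0,0.5,0,0,0,255],[0,0,0.5,0,0,0,255],[0,0,0,0,0,0,255]]'; python3 -m handwheel '[[0,0,0.3,0,0,0,255],[0,0,0,0,0,0,255]]'
```

```text
clock: 36.1
tool_pos: [506.2, 294.1, 175.9]
ee_rot: [180.0, 0.1, 9.4]
wrist_force: [-0.3, -0.0, -3.5]
finger_gap: 0.608
clock: 36.35
tool_pos: [506.6, 294.3, 173.3]
ee_rot: [180.0, 0.0, 9.4]
wrist_force: [0.4, 0.4, -3.3]
finger_gap: 0.608
```

```bash
python3 - <<'E'
from h import *
s=st();im,P=cap('wrist','zb_wrist')
E
```

```text
t 36.35 tcp [506.6 294.3 173.3] rpy [180.    0.    9.4] gap 0.608 F [ 0.4  0.4 -3.3] q [ -30.   29.   -6.  101.    4.   50. -119.]
```

View pics/zb_wrist.png

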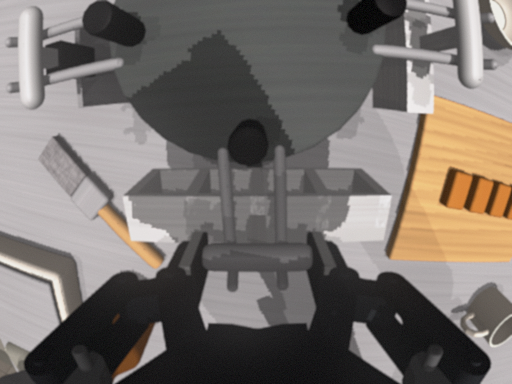

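```bash
python3 -m handwheel '[[0,0,0.15,0,0,0,255],[0,0,0,0,0,0,255]]'; python3 -m handwheel '[[0,0,0.1,0,0,0,255],[0,0,0,0,0,0,255]]'
```

```text
clock: 36.65
tool_pos: [506.9, 294.5, 172.5]
ee_rot: [-180.0, -0.0, 9.4]
wrist_force: [-1.5, -0.3, 1.5]
finger_gap: 0.61
clock: 36.9
tool_pos: [507.0, 294.8, 172.3]
ee_rot: [-180.0, -0.1, 9.4]
wrist_force: [-2.7, -2.1, 8.1]
finger_gap: 0.607
```

```bash
python3 -m handwheel '[[0,0,-0.1,0,0,0,255],[0,0,0,0,0,0,60],[0,0,0,0,0,0,60],[0,0,0,0,0,0,60],[0,0,0,0,0,0,60]]';python3 - <<'E'
from h import *
s=st();im,P=cap('wrist','zc_wrist')
E
python3 -m handwheel '[[0,0,-2,0,0,0,60],[0,0,-4,0,0,0,60],[-2,0,-5,0,0,0,60],[-3,0,-3,0,0,0,60],[0,0,0,0,0,0,60]]';python3 - <<'E'
from h import *
s=st();im,P=cap('wrist','zd_wrist');cap('scene','zd_scene')
b=cv2.imread('pics/zd_scene.png');cv2.imwrite('pics/zd_z.png',cv2.resize(b[60:210,220:400],None,fx=4,fy=4))
for t,z in dict(free_fork=180,mould_bar=180,carousel_front=180,pin0=190).items(): print(t,lm('wrist',t,z,P,n=4))
E
```

```text
clock: 37.52
tool_pos: [506.7, 294.3, 171.9]
ee_rot: [180.0, 0.0, 9.4]
wrist_force: [-0.4, 0.2, 0.2]
finger_gap: 0.765
t 37.52 tcp [506.7 294.3 171.9] rpy [180.    0.    9.4] gap 0.765 F [-0.4  0.2  0.2] q [ -30.   30.   -6.  101.    4.   49. -119.]
clock: 38.2
tool_pos: [456.9, 287.2, 314.7]
ee_rot: [-179.9, -0.2, 9.5]
wrist_force: [-0.0, -0.7, -1.6]
finger_gap: 0.764
t 38.2 tcp [456.9 287.2 314.7] rpy [-179.9   -0.2    9.5] gap 0.764 F [-0.  -0.7 -1.6] q [ -31.   16.   -8.  100.    2.   64. -120.]
free_fork [(0.93, 257.4, 127.3, array([507.3, 295.8, 180. ]))]
mould_bar [(0.95, 256.1, 128.8, array([505.7, 296.7, 180. ])), (0.51, 255.6, 58.9, array([568. , 307.5, 180. ])), (0.35, 451.8, 241.3, array([423.6,  46.7, 180. ]))]
carousel_front []
pin0 [(0.77, 191.9, 7.5, array([606.5, 369.9, 190. ])), (0.73, 254.5, 59.1, array([566.3, 308. , 190. ])), (0.7, 315.6, 7.1, array([623.8, 264.1, 190. ])), (0.24, 258.6, 113.3, array([520.3, 296.9, 190. ]))]
```

View pics/zd_wrist.png

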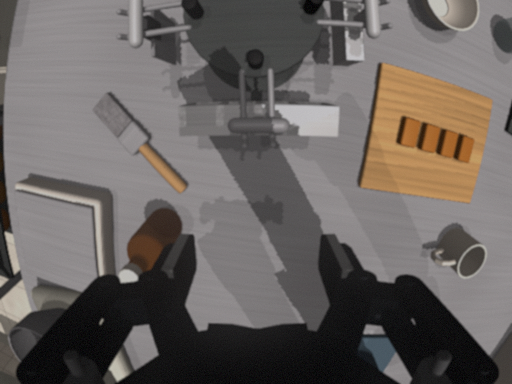

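View pics/zd_z.png

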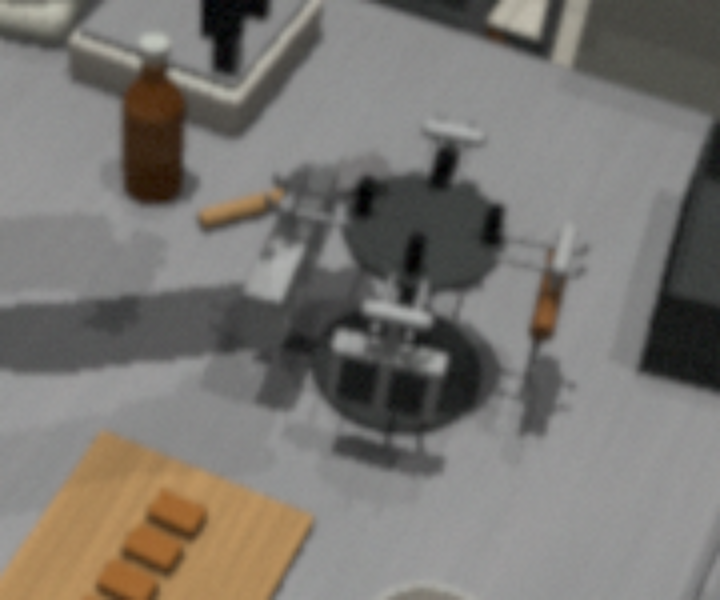

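```bash
python3 -m handwheel '[[0.14,3,0,0,0,0,60],[0.14,5.4,0,0,0,0,60],[0.14,5.4,0,0,0,0,60],[0.14,5.4,0,0,0,0,60],[0.14,5.4,0,0,0,0,60],[0.14,5.4,0,0,0,0,60],[0.14,5.3,0,0,0,0,60]]'
python3 -m handwheel '[[0,0,0,0,0,-10,60],[0,0,0,0,0,-10,60],[0,0,1,0,0,-10,60],[0,0,2,0,0,-10,60],[0,0,2,0,0,-10,60],[0,0,2,0,0,-10,60],[0,0,2,0,0,-10,60],[0,0,2,0,0,-10.5,60],[0,0,0,0,0,0,60],[0,0,0,0,0,0,60]]'
python3 - <<'E'
from h import *
s=st();im,P=cap('wrist','ca_wrist')
for i in range(4): print(i,lm('wrist',f'cake{i}_center',25,P,n=4))
im,P=cap('top','ca_top')
print(lm('top','tray_floor',4),lm('top','mould_bar',180),lm('top','free_fork',180))
E
```

```text
clock: 39.38
tool_pos: [524.8, -62.5, 311.3]
ee_rot: [180.0, 0.1, 9.4]
wrist_force: [0.6, 0.2, 0.2]
finger_gap: 0.764
clock: 40.62
tool_pos: [525.0, -60.7, 202.3]
ee_rot: [180.0, -0.0, 89.7]
wrist_force: [-0.7, -0.5, 0.9]
finger_gap: 0.766
t 40.62 tcp [525.  -60.7 202.3] rpy [180.   -0.   89.7] gap 0.766 F [-0.7 -0.5  0.9] q [  8.  22.  -8. 108.   4.  50.  -2.]
0 [(0.55, 269.4, 163.5, array([538.5, -53.1,  25. ]))]
1 [(0.92, 266.5, 130.0, array([535.4, -17.2,  25. ]))]
2 [(0.61, 265.6, 88.5, array([534.6,  26.1,  25. ]))]
3 [(0.81, 266.3, 53.0, array([535.5,  63.5,  25. ]))]
[(0.85, 325.8, 180.6, array([ 655.1, -297.3,    4. ]))] [(0.77, 153.5, 216.1, array([503.2, 291.3, 180. ]))] [(0.68, 154.3, 212.7, array([514.3, 289.1, 180. ]))]
```

View pics/ca_wrist.png

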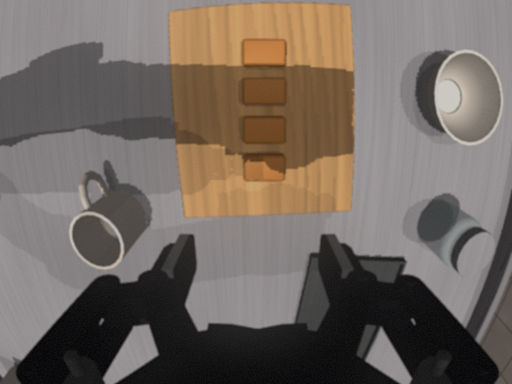

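View pics/ca_top.png

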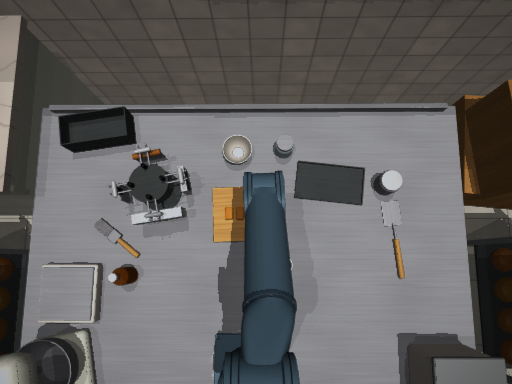

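```bash
python3 - <<'E'
from h import *
for u,v in [(264,52),(264.5,90),(264.5,129),(264.5,165)]: rel(u,v,34)
for u,v in [(243,165),(286,165)]: rel(u,v,30)
Pt=ctrl.camera_params('top')
# tray corners top (rim z12)
for u,v in [(297.5,161.5),(365,167.5),(362,205),(294,198)]: print(np.round(onz(Pt,'top',u,v,12),1))
E
python3 -c "
import cv2
a=cv2.imread('pics/ca_top.png');cv2.imwrite('pics/ca_z.png',cv2.resize(a[145:225,270:390],None,fx=6,fy=6,interpolation=cv2.INTER_CUBIC))"
```

```text
(264, 52) world [532.3  63.4  34. ] tool [123.8   7.3 168.2]
(264.5, 90) world [532.7  24.5  34. ] tool [ 85.    7.8 168.2]
(264.5, 129) world [532.7 -15.   34. ] tool [ 45.5   7.8 168.2]
(264.5, 165) world [532.7 -52.4  34. ] tool [  8.    8.  168.2]
(243, 165) world [510.2 -53.2  30. ] tool [  7.2 -14.5 172.2]
(286, 165) world [555.5 -53.3  30. ] tool [  7.2  30.7 172.3]
[ 726.4 -192.4   12. ]
[ 702.9 -442.7   12. ]
[ 562.1 -425.7   12. ]
[ 588.3 -177.3   12. ]
```

View pics/ca_z.png

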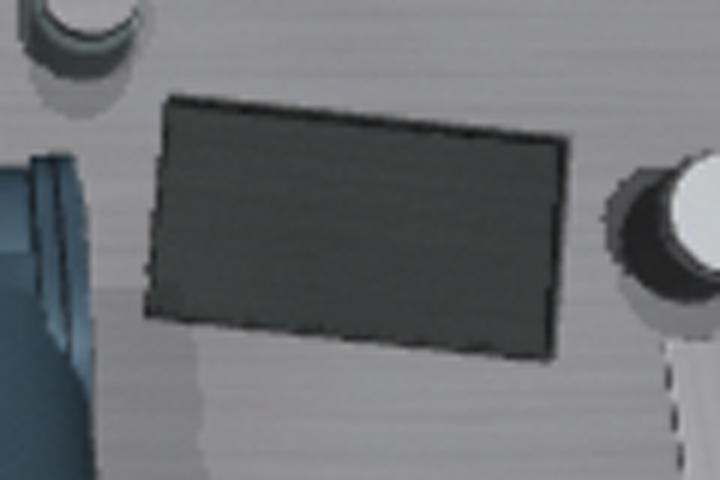

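```bash
python3 -m handwheel '[[0.8,0.78,4,0,0,0,60],[0,0,5,0,0,0,60],[0,0,5,0,0,0,60],[0,0,3.2,0,0,0,60],[0,0,0.4,0,0,0,60],[0,0,0,0,0,0,60]]'
python3 - <<'E'
from h import *
s=st();im,P=cap('wrist','cb_wrist')
E
```

```text
clock: 41.82
tool_pos: [533.1, -52.5, 26.8]
ee_rot: [179.9, 0.0, 89.9]
wrist_force: [0.3, 0.0, 0.6]
finger_gap: 0.766
t 41.83 tcp [533.1 -52.5  26.8] rpy [179.9   0.   89.9] gap 0.766 F [0.3 0.  0.6] q [  6.  39.  -6. 112.   8.  30.  -6.]
```

View pics/cb_wrist.png

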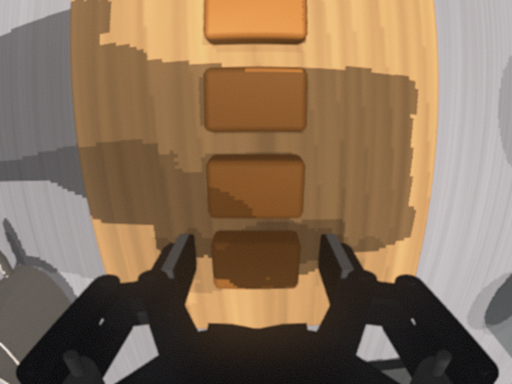

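```bash
python3 -m handwheel '[[0,0,0,0,0,0,255],[0,0,0,0,0,0,255],[0,0,0,0,0,0,255],[0,0,0,0,0,0,255],[0,0,-3,0,0,0,255],[0,0,-5,0,0,0,255],[0,0,-3,0,0,5.4,255]]' 25
python3 -m handwheel '[[-2.66,0.96,0,0,0,0,255],[-5,2.1,0,0,0,0,255],[-5,2.1,0,0,0,0,255],[-5,2.1,0,0,0,0,255],[-5,2.1,0,0,0,0,255],[-5,2.1,0,0,0,0,255],[-4,1.8,0,0,0,0,255],[-1,0.45,0,0,0,0,255],[0,0,0,0,0,0,255]]'
python3 - <<'E'
from h import *
s=st();im,P=cap('wrist','cc_wrist')
E
```

```text
clock: 42.75
tool_pos: [533.5, -52.6, 138.9]
ee_rot: [179.8, -0.0, 84.4]
wrist_force: [0.1, 0.4, -1.2]
finger_gap: 0.513
clock: 43.88
tool_pos: [637.5, -390.5, 136.1]
ee_rot: [180.0, -0.0, 84.5]
wrist_force: [-0.7, 1.2, 0.1]
finger_gap: 0.508
t 43.88 tcp [ 637.5 -390.5  136.1] rpy [180.   -0.   84.5] gap 0.508 F [-0.7  1.2  0.1] q [30. 47. -4. 75.  3. 59. 20.]
```

View pics/cc_wrist.png

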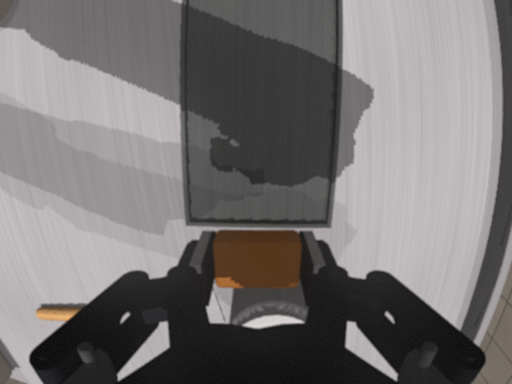

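```bash
python3 - <<'E'
from h import *
P=ctrl.camera_params('wrist');s=ctrl.state();p=s['tool_pos']
print(proj(P,'wrist',[p[0],p[1],4]))
for u,v in [(186,225),(331,228),(182,0),(341,0)]: rel(u,v,12)
print(lm('wrist','tray_floor',4,P))
E
```

```text
(np.float64(256.8628145780935), np.float64(182.34875040377105))
(186, 225) world [ 565.8 -422.6   12. ] tool [-40.4 -68.3 124. ]
(331, 228) world [ 705.  -439.4   12. ] tool [-43.9  71.8 124. ]
(182, 0) world [ 589. -215.   12.] tool [168.5 -64.9 124.3]
(341, 0) world [ 727.4 -227.5   12. ] tool [169.2  74.  124.3]
[(0.68, 260.6, 90.7, array([ 649. , -306.2,    4. ]))]
```

```bash
python3 -m handwheel '[[0,0.2,3,0,0,0,255],[0,0,4,0,0,0,255],[0,0,3,0,0,0,255],[0,0,1.5,0,0,0,255],[0,0,0.4,0,0,0,255],[0,0,0,0,0,0,255]]'; python3 -m handwheel '[[0,0,0.1,0,0,0,255],[0,0,0,0,0,0,70],[0,0,0,0,0,0,70],[0,0,0,0,0,0,70],[0,0,-3,0,0,0,70],[0,0,-4,0,0,0,70],[0,0,-5,0,0,0,70],[0,0,0,0,0,0,70]]'
python3 - <<'E'
from h import *
s=st();im,P=cap('wrist','cd_wrist')
E
```

```text
clock: 44.72
tool_pos: [640.3, -390.9, 18.2]
ee_rot: [179.9, 0.0, 84.5]
wrist_force: [-0.1, 0.7, 0.1]
finger_gap: 0.509
clock: 45.72
tool_pos: [642.5, -392.7, 141.8]
ee_rot: [179.5, 0.2, 84.5]
wrist_force: [0.7, 0.7, -0.2]
finger_gap: 0.726
t 45.73 tcp [ 642.5 -392.7  141.8] rpy [179.5   0.2  84.5] gap 0.726 F [ 0.7  0.7 -0.2] q [30. 47. -4. 74.  3. 59. 20.]
```

View pics/cd_wrist.png

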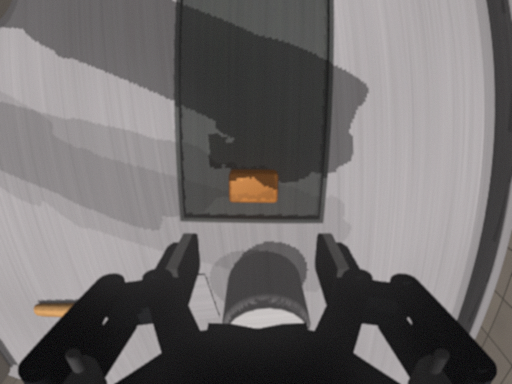

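```bash
python3 -m handwheel '[[2.9,-1.1,0,0,0,0,70],[5,-2,0,0,0,0,70],[5,-2,0,0,0,0,70],[5,-2,0,0,0,0,70],[5,-2,0,0,0,0,70],[5,-2,0,0,0,0,70],[5,-2,0,0,0,0,70],[3.5,-1.2,0,0,0,0,70],[0,0,3,0,0,-5.4,60],[0,0,0,0,0,0,60]]'
python3 - <<'E'
from h import *
s=st();im,P=cap('wrist','ce_wrist')
E
```

```text
clock: 47.02
tool_pos: [529.5, -14.7, 103.6]
ee_rot: [-179.7, 0.0, 89.9]
wrist_force: [0.3, -1.2, 0.9]
finger_gap: 0.767
t 47.02 tcp [529.5 -14.7 103.6] rpy [-179.7    0.    89.9] gap 0.767 F [ 0.3 -1.2  0.9] q [  3.  31.  -8. 111.   6.  38.  -9.]
```

View pics/ce_wrist.png

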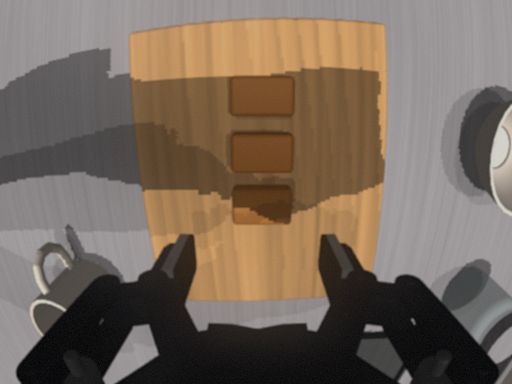

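```bash
python3 - <<'E'
from h import *
rel(262,202,34)
E
python3 -m handwheel '[[0,0.35,3,0,0,0,60],[0,0,3,0,0,0,60],[0,0,1.7,0,0,0,60],[0,0,0,0,0,0,60],[0,0,0,0,0,0,60]]'
python3 - <<'E'
from h import *
s=st();im,P=cap('wrist','cf_wrist')
E
```

```text
(262, 202) world [534.3 -12.6  34. ] tool [ 2.6  3.8 70.9]
clock: 47.7
tool_pos: [536.4, -15.0, 30.0]
ee_rot: [179.9, 0.0, 89.9]
wrist_force: [0.6, 0.6, 0.8]
finger_gap: 0.762
t 47.7 tcp [536.4 -15.   30. ] rpy [179.9   0.   89.9] gap 0.762 F [0.6 0.6 0.8] q [  2.  39.  -6. 112.   8.  30. -10.]
```

View pics/cf_wrist.png

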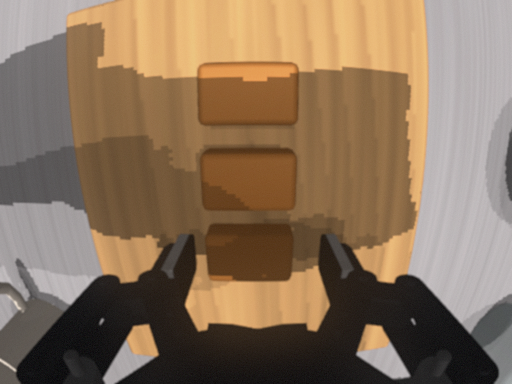

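```bash
python3 -m handwheel '[[0.1,-0.35,0.4,0,0,0,60],[0,0,0,0,0,0,255],[0,0,0,0,0,0,255],[0,0,0,0,0,0,255],[0,0,0,0,0,0,255],[0,0,-3,0,0,0,255],[0,0,-5,0,0,0,255],[0,0,-3,0,0,5.4,255],[0,0,0,0,0,0,255]]' 25
python3 - <<'E'
from h import *
s=st();p=np.array(s['tool_pos'])
Rm=R.from_euler('xyz',s['ee_rot'],degrees=True).as_matrix()
# refreshed tray: center est
for t in [(-27),(27),(80)]:
    q=np.array([647+0.095*t,-310+0.995*t,p[2]]);print(t,np.round(Rm.T@(q-p),1))
E
```

```text
clock: 48.88
tool_pos: [534.0, -13.9, 137.1]
ee_rot: [179.7, -0.0, 84.5]
wrist_force: [0.3, 0.6, -0.5]
finger_gap: 0.507
t 48.88 tcp [534.  -13.9 137.1] rpy [179.7  -0.   84.5] gap 0.507 F [ 0.3  0.6 -0.5] q [  2.  28.  -7. 110.   5.  42. -13.]
-27 [-310.8  141.1    0.6]
27 [-256.8  141.     0.6]
80 [-203.8  140.9    0.6]
```

```bash
python3 -m handwheel '[[-2.6,1.1,0,0,0,0,255],[-5,2.3,0,0,0,0,255],[-5,2.3,0,0,0,0,255],[-5,2.3,0,0,0,0,255],[-5,2.3,0,0,0,0,255],[-5,2.3,0,0,0,0,255],[-3.5,1.5,0,0,0,0,255],[0,0,0,0,0,0,255],[0,0,0,0,0,0,255]]'
python3 - <<'E'
from h import *
s=st();im,P=cap('wrist','cg_wrist')
print(lm('wrist','tray_floor',4,P))
E
```

```text
clock: 50.0
tool_pos: [642.0, -335.6, 133.2]
ee_rot: [-179.9, -0.1, 84.6]
wrist_force: [-0.5, 0.8, -1.0]
finger_gap: 0.509
t 50.0 tcp [ 642.  -335.6  133.2] rpy [-1.799e+02 -1.000e-01  8.460e+01] gap 0.509 F [-0.5  0.8 -1. ] q [27. 45. -4. 79.  3. 56. 16.]
[(0.71, 262.9, 149.8, array([ 650.1, -305.2,    4. ]))]
```

View pics/cg_wrist.png

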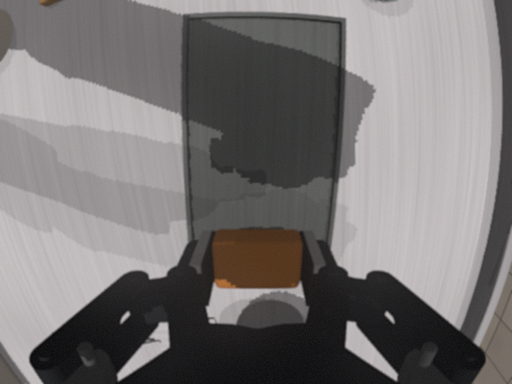

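```bash
python3 -m handwheel '[[0,0.4,3,0,0,0,255],[0,0,4,0,0,0,255],[0,0,3,0,0,0,255],[0,0,1.3,0,0,0,255],[0,0,0.4,0,0,0,255],[0,0,0,0,0,0,255]]'; python3 -m handwheel '[[0,0,0.1,0,0,0,255],[0,0,0,0,0,0,70],[0,0,0,0,0,0,70],[0,0,0,0,0,0,70],[0,0,-3,0,0,0,70],[0,0,-4,0,0,0,70],[0,0,-5,0,0,0,70],[0,0,0,0,0,0,70],[0,0,0,0,0,0,70]]'
python3 - <<'E'
from h import *
s=st();im,P=cap('wrist','ch_wrist')
p=np.array(s['tool_pos'])
Rm=R.from_euler('xyz',s['ee_rot'],degrees=True).as_matrix()
print(np.round(Rm.T@(np.array([533.5,26,p[2]])-p),1))
E
```

```text
clock: 50.85
tool_pos: [647.4, -337.5, 19.2]
ee_rot: [179.9, 0.0, 84.5]
wrist_force: [0.2, 0.1, -0.8]
finger_gap: 0.507
clock: 51.98
tool_pos: [646.3, -337.2, 136.8]
ee_rot: [-180.0, -0.0, 84.5]
wrist_force: [0.2, 0.7, 0.6]
finger_gap: 0.723
t 51.98 tcp [ 646.3 -337.2  136.8] rpy [-180.    -0.    84.5] gap 0.723 F [0.2 0.7 0.6] q [26. 45. -4. 78.  3. 57. 16.]
[ 3.507e+02 -1.471e+02  1.000e-01]
```

View pics/ch_wrist.png

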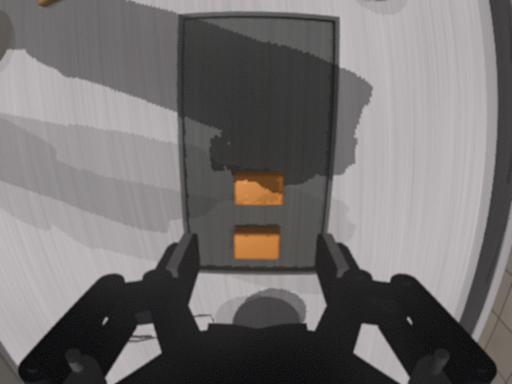

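```bash
python3 -m handwheel '[[2.6,-1.1,0,0,0,0,70],[5,-2.1,0,0,0,0,70],[5,-2.1,0,0,0,0,70],[5,-2.1,0,0,0,0,70],[5,-2.1,0,0,0,0,70],[5,-2.1,0,0,0,0,70],[5,-2.1,0,0,0,0,70],[2.4,-1,3,0,0,0,60],[0,0,3,0,0,-5.4,60],[0,0,0,0,0,0,60]]'
python3 - <<'E'
from h import *
s=st();im,P=cap('wrist','ci_wrist')
print(lm('wrist','cake2_center',25,P,n=4))
E
```

```text
clock: 53.28
tool_pos: [531.1, 25.1, 74.3]
ee_rot: [-179.6, 0.0, 89.9]
wrist_force: [-1.0, -0.4, 0.4]
finger_gap: 0.767
t 53.27 tcp [531.1  25.1  74.3] rpy [-179.6    0.    89.9] gap 0.767 F [-1.  -0.4  0.4] q [ -2.  34.  -7. 112.   7.  35. -14.]
[(0.77, 259.3, 219.7, array([532.4,  23. ,  25. ]))]
```

View pics/ci_wrist.png

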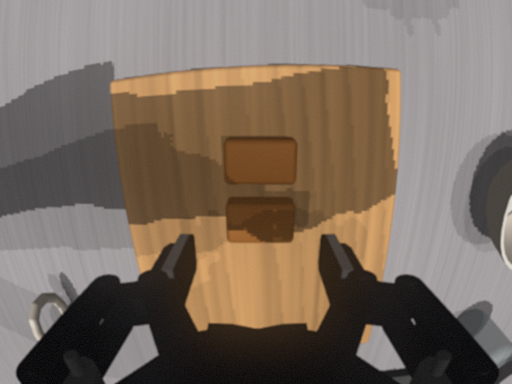

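```bash
python3 -m handwheel '[[0,0.1,2.5,0,0,0,60],[0,0,2,0,0,0,60],[0,0,0,0,0,0,60],[0,0,0,0,0,0,60]]'
python3 - <<'E'
from h import *
s=st();im,P=cap('wrist','cj_wrist')
E
```

```text
clock: 53.88
tool_pos: [535.9, 24.9, 33.2]
ee_rot: [179.9, -0.0, 89.8]
wrist_force: [0.0, -0.4, -0.0]
finger_gap: 0.763
t 53.88 tcp [535.9  24.9  33.2] rpy [179.9  -0.   89.8] gap 0.763 F [ 0.  -0.4 -0. ] q [ -3.  38.  -6. 112.   8.  30. -15.]
```

View pics/cj_wrist.png

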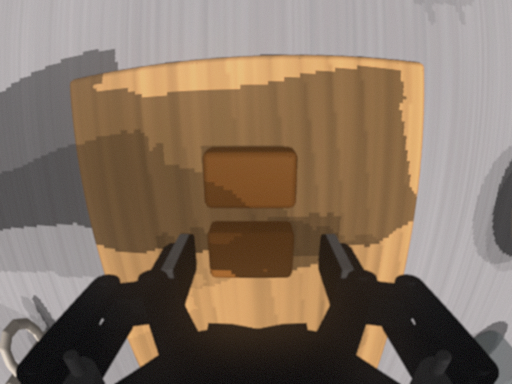

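```bash
python3 -m handwheel '[[0.05,-0.3,0.7,0,0,0,60],[0,0,0,0,0,0,255],[0,0,0,0,0,0,255],[0,0,0,0,0,0,255],[0,0,0,0,0,0,255],[0,0,-3,0,0,0,255],[0,0,-5,0,0,0,255],[0,0,-3,0,0,5.4,255],[0,0,0,0,0,0,255]]' 25
python3 - <<'E'
from h import *
s=st();p=np.array(s['tool_pos'])
Rm=R.from_euler('xyz',s['ee_rot'],degrees=True).as_matrix()
for t in [(27),(80)]:
    q=np.array([649+0.095*t,-310+0.995*t,p[2]]);print(t,np.round(Rm.T@(q-p),1))
E
```

```text
clock: 55.05
tool_pos: [533.6, 25.8, 137.2]
ee_rot: [179.7, -0.0, 84.5]
wrist_force: [0.1, 0.3, 0.8]
finger_gap: 0.506
t 55.05 tcp [533.6  25.8 137.2] rpy [179.7  -0.   84.5] gap 0.506 F [0.1 0.3 0.8] q [ -2.  28.  -7. 110.   5.  42. -17.]
27 [-296.1  147.2    0.5]
80 [-243.1  147.1    0.5]
```

```bash
python3 -m handwheel '[[-2.6,1.2,0,0,0,0,255],[-5,2.4,0,0,0,0,255],[-5,2.4,0,0,0,0,255],[-5,2.4,0,0,0,0,255],[-5,2.4,0,0,0,0,255],[-4,2.1,0,0,0,0,255],[-3,1.8,0,0,0,0,255],[0,0,0,0,0,0,255],[0,0,0,0,0,0,255]]'
python3 - <<'E'
from h import *
s=st();im,P=cap('wrist','ck_wrist')
E
```

```text
clock: 56.18
tool_pos: [649.0, -281.7, 133.3]
ee_rot: [-179.9, -0.1, 84.6]
wrist_force: [-0.8, 0.3, 1.0]
finger_gap: 0.508
t 56.17 tcp [ 649.  -281.7  133.3] rpy [-1.799e+02 -1.000e-01  8.460e+01] gap 0.508 F [-0.8  0.3  1. ] q [23. 43. -4. 82.  4. 55. 12.]
```

View pics/ck_wrist.png

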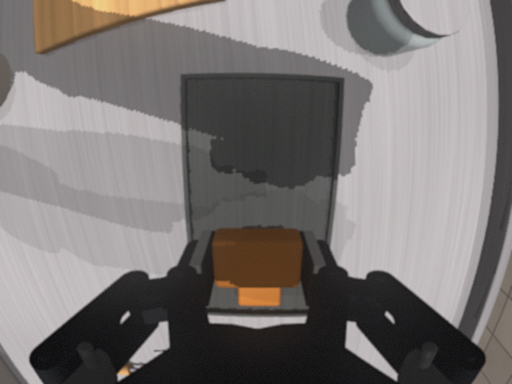

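```bash
python3 -m handwheel '[[0,0.3,3,0,0,0,255],[0,0,4,0,0,0,255],[0,0,3,0,0,0,255],[0,0,1.4,0,0,0,255],[0,0,0.5,0,0,0,255],[0,0,0,0,0,0,255]]'; python3 -m handwheel '[[0,0,0.1,0,0,0,255],[0,0,0,0,0,0,70],[0,0,0,0,0,0,70],[0,0,0,0,0,0,70],[0,0,-3,0,0,0,70],[0,0,-4,0,0,0,70],[0,0,-5,0,0,0,70],[0,0,0,0,0,0,70],[0,0,0,0,0,0,70]]'
python3 - <<'E'
from h import *
s=st();im,P=cap('wrist','cl_wrist')
p=np.array(s['tool_pos'])
Rm=R.from_euler('xyz',s['ee_rot'],degrees=True).as_matrix()
print(np.round(Rm.T@(np.array([533.5,65,p[2]])-p),1))
E
```

```text
clock: 56.98
tool_pos: [653.4, -283.3, 16.9]
ee_rot: [179.9, 0.0, 84.5]
wrist_force: [0.6, -0.2, -0.3]
finger_gap: 0.508
clock: 58.1
tool_pos: [652.5, -283.2, 134.8]
ee_rot: [-180.0, -0.0, 84.5]
wrist_force: [0.2, 0.5, -0.5]
finger_gap: 0.722
t 58.1 tcp [ 652.5 -283.2  134.8] rpy [-180.    -0.    84.5] gap 0.722 F [ 0.2  0.5 -0.5] q [23. 43. -4. 82.  4. 55. 12.]
[ 3.352e+02 -1.518e+02  1.000e-01]
```

View pics/cl_wrist.png

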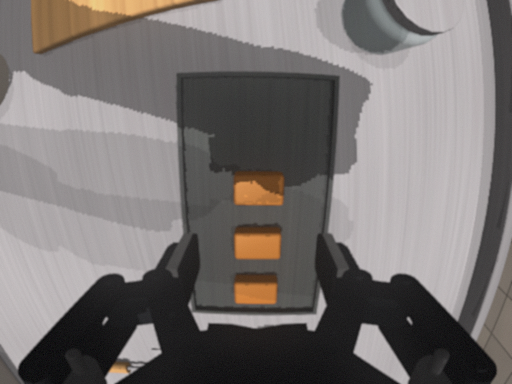

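Three cakes in the tray. Now the fourth, at about (533, 65).

```bash
python3 -m handwheel '[[2.5,-1.1,0,0,0,0,70],[5,-2.3,0,0,0,0,70],[5,-2.3,0,0,0,0,70],[5,-2.3,0,0,0,0,70],[5,-2.3,0,0,0,0,70],[5,-2.3,0,0,0,0,70],[4,-1.8,0,0,0,0,70],[2,-0.8,3,0,0,0,60],[0,0,3,0,0,-5.4,60],[0,0,0,0,0,0,60]]'
python3 -m handwheel '[[0,0,2,0,0,0,60],[0,0,1.6,0,0,0,60],[0,0,0,0,0,0,60],[0,0,0,0,0,0,60]]'
python3 - <<'E'
from h import *
s=st();im,P=cap('wrist','cm_wrist')
E
```

```text
clock: 59.4
tool_pos: [530.8, 64.4, 72.3]
ee_rot: [-179.6, 0.1, 89.9]
wrist_force: [-0.6, -0.0, 0.7]
finger_gap: 0.763
clock: 59.9
tool_pos: [534.1, 64.6, 39.6]
ee_rot: [180.0, -0.0, 89.9]
wrist_force: [-0.9, -0.1, -0.6]
finger_gap: 0.763
t 59.9 tcp [534.1  64.6  39.6] rpy [180.   -0.   89.9] gap 0.763 F [-0.9 -0.1 -0.6] q [ -7.  38.  -7. 111.   8.  31. -19.]
```

View pics/cm_wrist.png

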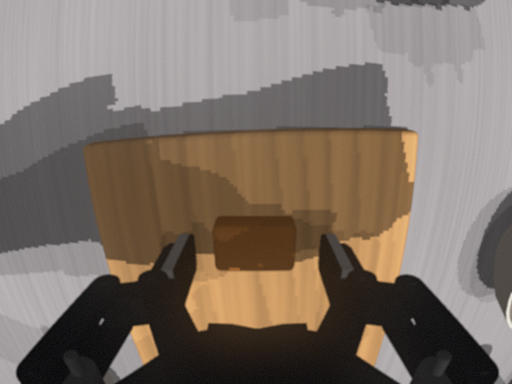

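```bash
python3 -m handwheel '[[0.05,-0.12,1.3,0,0,0,60],[0,0,0,0,0,0,60],[0,0,0,0,0,0,255],[0,0,0,0,0,0,255],[0,0,0,0,0,0,255],[0,0,0,0,0,0,255],[0,0,-3,0,0,0,255],[0,0,-5,0,0,0,255],[0,0,-3,0,0,5.4,255],[0,0,0,0,0,0,255]]' 25
python3 - <<'E'
from h import *
s=st();p=np.array(s['tool_pos'])
Rm=R.from_euler('xyz',s['ee_rot'],degrees=True).as_matrix()
q=np.array([658,-230,p[2]]);print(np.round(Rm.T@(q-p),1))
E
```

```text
clock: 61.2
tool_pos: [534.2, 65.4, 138.3]
ee_rot: [179.7, -0.1, 84.5]
wrist_force: [0.1, -0.9, 0.3]
finger_gap: 0.511
t 61.2 tcp [534.2  65.4 138.3] rpy [ 1.797e+02 -1.000e-01  8.450e+01] gap 0.511 F [ 0.1 -0.9  0.3] q [ -6.  28.  -7. 110.   5.  42. -22.]
[-282.1  151.7    0.4]
```

```bash
python3 -m handwheel '[[-2.5,1.3,0,0,0,0,255],[-5,2.6,0,0,0,0,255],[-5,2.7,0,0,0,0,255],[-5,2.7,0,0,0,0,255],[-5,2.7,0,0,0,0,255],[-4,2.1,0,0,0,0,255],[-1.7,1,0,0,0,0,255],[0,0,0,0,0,0,255],[0,0,0,0,0,0,255]]'
python3 - <<'E'
from h import *
s=st();im,P=cap('wrist','cn_wrist')
E
```

```text
clock: 62.32
tool_pos: [655.0, -228.1, 134.9]
ee_rot: [-179.9, -0.1, 84.6]
wrist_force: [0.9, 0.3, -0.6]
finger_gap: 0.507
t 62.33 tcp [ 655.  -228.1  134.9] rpy [-1.799e+02 -1.000e-01  8.460e+01] gap 0.507 F [ 0.9  0.3 -0.6] q [18. 42. -5. 85.  4. 54.  7.]
```

View pics/cn_wrist.png

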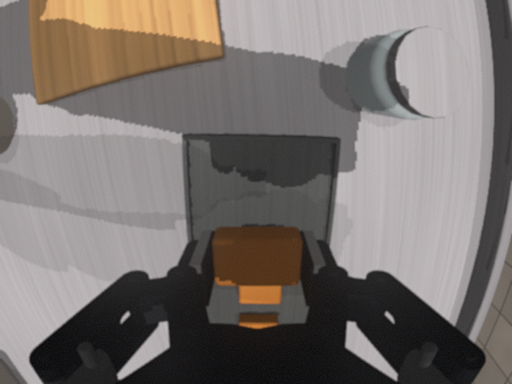

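```bash
python3 -m handwheel '[[0,0.3,3,0,0,0,255],[0,0,4,0,0,0,255],[0,0,3,0,0,0,255],[0,0,1.5,0,0,0,255],[0,0,0.5,0,0,0,255],[0,0,0,0,0,0,255]]'; python3 -m handwheel '[[0,0,0.1,0,0,0,255],[0,0,0,0,0,0,70],[0,0,0,0,0,0,70],[0,0,0,0,0,0,70],[0,0,-3,0,0,0,70],[0,0,-4,0,0,0,70],[0,0,-5,0,0,0,70],[0,0,-5,0,0,0,70],[0,0,-5,0,0,0,70],[0,0,0,0,0,0,70]]'
python3 - <<'E'
from h import *
s=st();im,P=cap('wrist','co_wrist')
E
```

```text
clock: 63.12
tool_pos: [659.3, -230.2, 16.9]
ee_rot: [179.9, 0.0, 84.5]
wrist_force: [0.4, -0.3, -0.3]
finger_gap: 0.505
clock: 64.38
tool_pos: [661.4, -231.2, 240.5]
ee_rot: [179.5, 0.1, 84.5]
wrist_force: [0.3, 0.2, 0.3]
finger_gap: 0.728
t 64.38 tcp [ 661.4 -231.2  240.5] rpy [1.795e+02 1.000e-01 8.450e+01] gap 0.728 F [0.3 0.2 0.3] q [18. 36. -5. 80.  3. 64.  8.]
```

View pics/co_wrist.png

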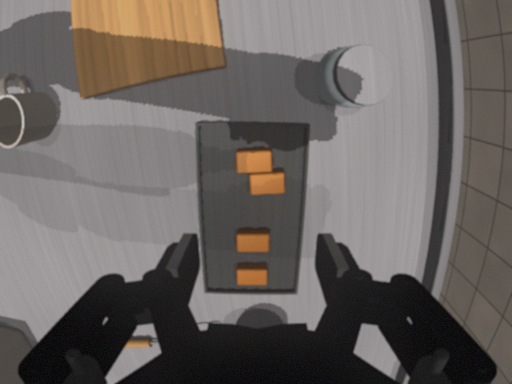

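```bash
python3 -m handwheel '[[-9,0,0,0,0,0,70],[0,0,3,0,0,0,70],[0,0,3,0,0,0,70],[0,0,0,0,0,0,70]]'
python3 - <<'E'
from h import *
s=st();im,P=cap('wrist','cp_wrist');im2,_=cap('scene','cp_scene')
b=cv2.imread('pics/cp_wrist.png');cv2.imwrite('pics/cp_z.png',cv2.resize(b[80:280,150:370],None,fx=3.4,fy=3,interpolation=cv2.INTER_CUBIC))
b=cv2.imread('pics/cp_scene.png');cv2.imwrite('pics/cp_y.png',cv2.resize(b[240:370,170:300],None,fx=4.5,fy=4.5,interpolation=cv2.INTER_CUBIC))
E
```

```text
clock: 64.92
tool_pos: [650.0, -291.4, 170.7]
ee_rot: [-179.6, -0.1, 84.5]
wrist_force: [0.7, -0.0, 0.2]
finger_gap: 0.729
t 64.92 tcp [ 650.  -291.4  170.7] rpy [-1.796e+02 -1.000e-01  8.450e+01] gap 0.729 F [ 0.7 -0.   0.2] q [23. 41. -4. 80.  3. 59. 13.]
```

View pics/cp_z.png

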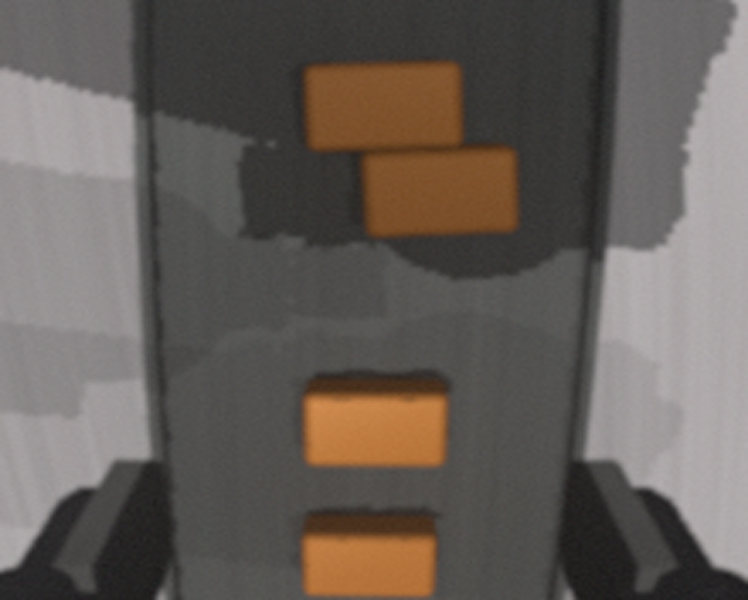

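View pics/cp_y.png

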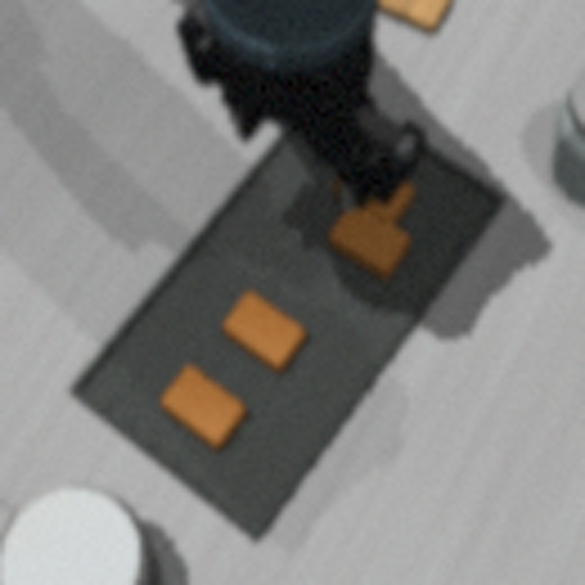

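```bash
python3 - <<'E'
from h import *
# zoom-> px : u=150+x/3.4, v=80+y/3
for n,(x,y) in dict(c4=(382,106),c3=(440,191),c2=(376,430),c1=(368,556),a4l=(305,107),a4r=(462,107),a3l=(364,192),a3r=(518,190),a4t=(382,64),a4b=(382,150),a3t=(440,148),a3b=(440,236),wl=(150,190),wr=(600,190)).items():
    print(n,end=' ');rel(150+x/3.4,80+y/3,22 if n[0]!='w' else 12)
P=ctrl.camera_params('wrist')
for i in range(4): print(i,lm('wrist',f'cake{i}_center',13,P,n=4))
print(lm('wrist','tray_floor',4,P))
E
```

```text
c4 (262.3529411764706, 115.33333333333334) world [ 663.5 -232.8   22. ] tool [ 60.3   5.3 152.9]
c3 (279.4117647058823, 143.66666666666666) world [ 677.4 -261.7   22. ] tool [ 32.8  21.9 152.8]
c2 (260.5882352941177, 223.33333333333334) world [ 651.4 -343.2   22. ] tool [-50.9   3.8 152.8]
c1 (258.2352941176471, 265.33333333333337) world [ 644.  -394.7   22. ] tool [-102.8    1.3  152.8]
a4l (239.70588235294116, 115.66666666666666) world [ 642.  -230.9   22. ] tool [ 60.  -16.3 152.9]
a4r (285.88235294117646, 115.66666666666666) world [ 685.9 -235.1   22. ] tool [ 60.1  27.8 152.8]
a3l (257.05882352941177, 144.0) world [ 655.8 -260.    22. ] tool [ 32.4   0.2 152.9]
a3r (302.3529411764706, 143.33333333333334) world [ 699.8 -263.3   22. ] tool [ 33.4  44.3 152.8]
a4t (262.3529411764706, 101.33333333333333) world [ 664.8 -219.4   22. ] tool [ 73.7   5.3 152.9]
a4b (262.3529411764706, 130.0) world [ 662.2 -246.9   22. ] tool [ 46.1   5.3 152.9]
a3t (279.4117647058823, 129.33333333333334) world [ 678.5 -247.7   22. ] tool [ 46.8  21.7 152.8]
a3b (279.4117647058823, 158.66666666666669) world [ 676.2 -276.5   22. ] tool [ 17.9  22.1 152.8]
wl (194.11764705882354, 143.33333333333334) world [ 592.2 -253.9   12. ] tool [ 32.4 -63.7 162.9]
wr (326.47058823529414, 143.33333333333334) world [ 726.1 -266.8   12. ] tool [ 32.3  70.9 162.8]
0 [(0.58, 262.5, 264.1, array([ 648.5, -399.1,   13. ]))]
1 [(0.64, 262.4, 219.3, array([ 653.5, -342.7,   13. ]))]
2 [(0.86, 279.7, 141.6, array([ 678.4, -261. ,   13. ]))]
3 [(0.9, 263.3, 117.0, array([ 664.4, -235. ,   13. ]))]
[(0.9, 258.1, 189.0, array([ 651.9, -311.1,    4. ]))]
```

```bash
python3 -m handwheel '[[3.2,0.3,2,0,0,0,80],[3,0.25,4,0,0,0,80],[0,0,4,0,0,0,80],[0,0,2,0,0,0,80],[0,0,0,0,0,0,80],[0,0,0,0,0,0,80]]'
python3 - <<'E'
from h import *
s=st();im,P=cap('wrist','cq_wrist')
E
```

```text
clock: 66.03
tool_pos: [665.3, -232.5, 56.9]
ee_rot: [179.8, 0.1, 84.4]
wrist_force: [-0.2, -0.0, 0.6]
finger_gap: 0.686
t 66.03 tcp [ 665.3 -232.5   56.9] rpy [1.798e+02 1.000e-01 8.440e+01] gap 0.686 F [-0.2 -0.   0.6] q [18. 48. -4. 85.  4. 47.  7.]
```

View pics/cq_wrist.png

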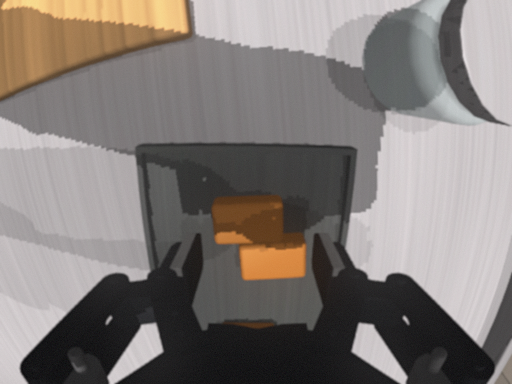

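```bash
python3 - <<'E'
from h import *
rel(248,217,22);rel(213,217,22);rel(283,217,22)
E
```

```text
(248, 217) world [ 660.8 -226.    22. ] tool [ 6.  -5.3 35.1]
(213, 217) world [ 639.3 -224.    22. ] tool [  5.9 -26.9  35. ]
(283, 217) world [ 682.1 -228.2   22. ] tool [ 5.8 16.1 35.1]
```

```bash
python3 -m handwheel '[[0.75,-0.5,2,0,0,0,80],[0,0,2,0,0,0,80],[0,0,0,0,0,0,80],[0,0,0,0,0,0,255],[0,0,0,0,0,0,255],[0,0,0,0,0,0,255],[0,0,0,0,0,0,255]]' 25;  python3 -m handwheel '[[0,0,-0.5,0,0,0,255],[0.7,0,-0.5,0,0,0,255],[0.5,0,0,0,0,0,255],[0,0,0.5,0,0,0,255],[0,0,0.5,0,0,0,255],[0,0,0,0,0,0,255]]'; python3 -m handwheel '[[0,0,0,0,0,0,80],[0,0,0,0,0,0,80],[0,0,0,0,0,0,80],[0,0,-3,0,0,0,80],[0,0,-5,0,0,0,80],[-6,0,-5,0,0,0,80],[0,0,0,0,0,0,80],[0,0,0,0,0,0,80]]'
python3 - <<'E'
from h import *
s=st();im,P=cap('wrist','cr_wrist')
b=cv2.imread('pics/cr_wrist.png');cv2.imwrite('pics/cr_z.png',cv2.resize(b[80:280,150:370],None,fx=3.4,fy=3,interpolation=cv2.INTER_CUBIC))
E
```

```text
clock: 66.95
tool_pos: [660.3, -223.7, 15.7]
ee_rot: [179.9, 0.0, 84.5]
wrist_force: [0.3, -0.6, 3.2]
finger_gap: 0.508
clock: 67.7
tool_pos: [661.0, -211.3, 14.9]
ee_rot: [-180.0, -0.0, 84.5]
wrist_force: [-0.9, 0.4, 3.2]
finger_gap: 0.507
clock: 68.7
tool_pos: [656.0, -259.1, 134.7]
ee_rot: [-180.0, -0.0, 84.5]
wrist_force: [-0.6, 0.7, -0.4]
finger_gap: 0.684
t 68.7 tcp [ 656.  -259.1  134.7] rpy [-180.    -0.    84.5] gap 0.684 F [-0.6  0.7 -0.4] q [21. 43. -4. 83.  3. 55. 10.]
```

View pics/cr_z.png

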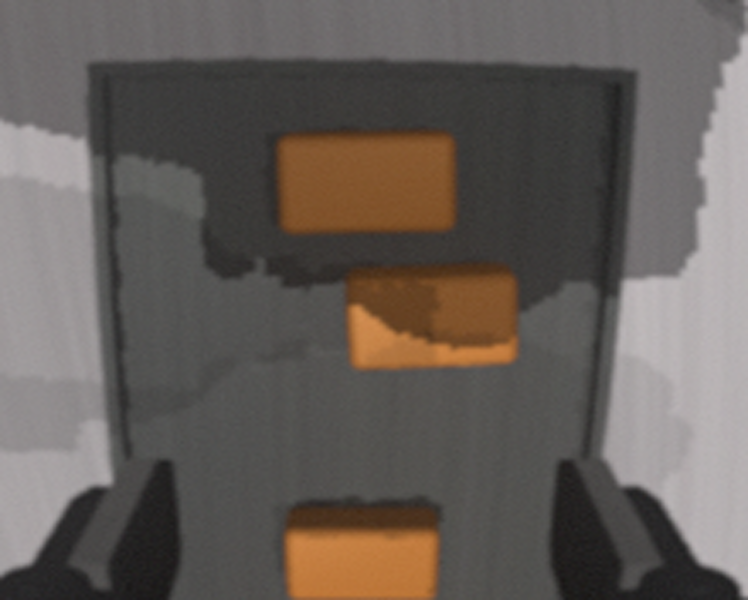

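```bash
python3 -m handwheel '[[0,-3,-5,0,0,0,80],[0,-5,-5,0,0,0,80],[0,-5,-3,0,0,0,80],[0,-4,0,0,0,0,80],[-4,0,0,0,0,0,80],[-5,0,0,0,0,0,80],[-5,0,0,0,0,0,80],[-5,0,0,0,0,0,80],[0,0,0,0,0,0,80],[0,0,0,0,0,0,80]]'
python3 - <<'E'
from h import *
s=st();im,P=cap('wrist','cs_wrist');cap('top','cs_top');cap('scene','cs_scene')
for i in range(4): print(i,lm('top',f'cake{i}_center',13),lm('scene',f'cake{i}_center',13))
for t,z in dict(tray_floor=4,mould_bar=180,free_fork=180,carousel_front=180,mould_block=110,mould_edge=80).items(): print(t,lm('top',t,z),lm('scene',t,z))
b=cv2.imread('pics/cs_top.png');c=cv2.imread('pics/cs_scene.png')
cv2.imwrite('pics/cs_z.png',np.vstack([cv2.resize(b[130:260,90:410],(800,325)),cv2.resize(c[60:380,150:512][:270],(370,275))[:, :] if 0 else cv2.resize(c[70:210,240:420],(800,275))[:, :800]]))
E
```

```text
clock: 70.0
tool_pos: [475.2, -430.7, 257.9]
ee_rot: [-179.9, -0.1, 84.6]
wrist_force: [-0.2, -0.1, 0.2]
finger_gap: 0.687
t 70.0 tcp [ 475.2 -430.7  257.9] rpy [-1.799e+02 -1.000e-01  8.460e+01] gap 0.687 F [-0.2 -0.1  0.2] q [39. 29. -1. 88.  1. 63. 32.]
0 [(0.65, 353.6, 184.3, array([ 639.2, -397.7,   13. ]))] [(0.63, 218.9, 331.9, array([ 651. , -394.2,   13. ]))]
1 [(0.64, 337.1, 178.5, array([ 661.2, -337.7,   13. ]))] [(0.69, 225.5, 313.8, array([ 640.7, -345.4,   13. ]))]
2 [(0.64, 313.8, 172.6, array([ 683.6, -252.1,   13. ]))] [(0.72, 251.5, 291.7, array([ 670.2, -257.3,   13. ]))]
3 [(0.65, 304.8, 175.0, array([ 674.6, -218.5,   13. ]))] [(0.48, 254.5, 280.5, array([ 661.2, -224.6,   13. ]))]
tray_floor [(0.67, 328.6, 180.8, array([ 654.3, -307.7,    4. ]))] [(0.73, 235.1, 306.1, array([ 650.1, -312. ,    4. ]))]
mould_bar [(0.67, 154.1, 215.2, array([506.2, 289.4, 180. ]))] [(0.62, 292.8, 106.3, array([506. , 299.5, 180. ]))]
free_fork [(0.79, 151.4, 214.3, array([509.1, 298.4, 180. ]))] [(0.64, 295.1, 106.5, array([513. , 302.4, 180. ]))]
carousel_front [(0.68, 154.7, 213.9, array([510.5, 287.8, 180. ]))] [(0.94, 291.8, 108.1, array([507. , 290.1, 180. ]))]
mould_block [(0.79, 157.8, 215.8, array([511.8, 296.6, 110. ]))] [(0.41, 294.9, 106.0, array([481.8, 377.9, 110. ]))]
mould_edge [(0.87, 163.0, 215.0, array([517.9, 286.7,  80. ]))] [(0.79, 294.6, 132.2, array([526.8, 289.9,  80. ]))]
```

View pics/cs_z.png

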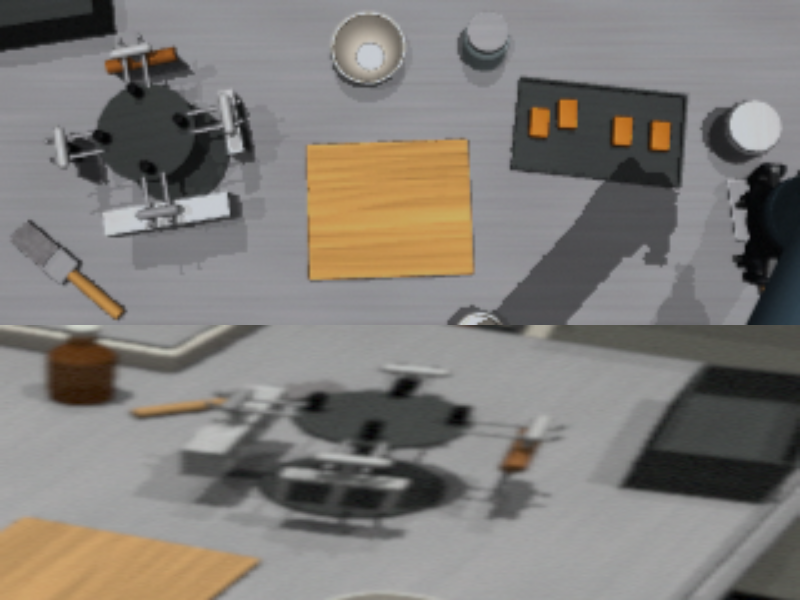

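View pics/cs_scene.png

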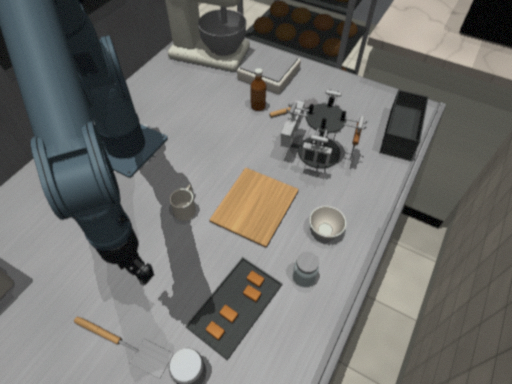

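```bash
python3 -c "
from workcell import ctrl
print(ctrl.sign_off())"
```

```text
the job is handed in; nothing more can be done
None
```

The job is handed in at about 70 s of the 210 s. All steps were carried out, and the last pictures show nothing wrong.

- **Knocking out:** I lifted the mould by its bar ends, laid it on its cavity face on the board and let it slap down three times. All four cakes came out in a row, and every cavity was empty when I tilted the mould off them.
- **Carousel:** I turned it about 97° by pin 0. In the wrist picture the empty fork was within about 4 mm of its forward place.
- **Hanging:** The mould's weight went off the wrist as the bar reached the prongs. With the gripper away, the bar read within about 2 mm of the seat and the block hung down. The last top and scene readings of bar, seat and forward place scatter by about 10 mm, which matches how far those networks disagree with each other.
- **Cakes:** All four lie flat and apart in the tray. One had shifted about 3 cm after I placed it and touched the fourth, so I moved the fourth about 12 mm further along. That one is nearest its limit, about 100 mm from the tray's middle where 115 mm is allowed.
- **Other things:** They look undisturbed in the pictures, and the robot stood clear of everything at hand-in. I compared the bystanders by eye only and did not measure each one again.

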